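# Sort the tablet jars and open the tall one

### The arm

A 6-joint arm with a two-finger parallel gripper is mounted at the origin on the work surface. World frame = base frame: x ahead of the robot, y to its left, z up, the work surface at z = 0. Lengths are in mm, angles in rad, forces in N, time in s.
With the tool pointing down it reaches from about 375 to 975 mm from the base axis. Payload 3.8 kg.
Tool frame: the origin (TCP) lies at the very end of the fingers, on their centre line; the grasp point (between the pads) lies 19 mm behind it (robot.grasp_offset is the distance from the TCP to the grasp point, in mm); z points along the fingers, y is the direction in which the jaws open and shut (so a half turn about z gives the same grasp; the last joint's range is limited). The gripper opens to 88 mm and grips with 3 to 60 N. Pads are 18 mm wide; open, the fingers measure 123 mm over their backs; the gripper's body (75 mm by 187 mm) begins 45 mm behind the grasp point.
Start: joints at [-1.267, 0.264, 1.604, -0, 1.274, -0.037], TCP at [225.607, -636.176, 238.706] pointing down, gripper open.
Joint ranges: [-2.63, 2.63], [-0.94, 2.18], [0.31, 2.57], [-1.31, 4.45], [0, 2.66], [-2.55, 2.55]. Speed limits (rad/s): [2.57, 2.57, 3.14, 3.14, 3.14, 3.14].

### API

Orientations are given as a unit quaternion [w, x, y, z].
In Python, from station import robot, imaging, finish_job gives the robot as it stands. The module is installed in compiled form; this text tells all that it offers.
- The arm moves only by the shell command python3 -m handwheel 'ROWS'. ROWS is JSON, a list of rows, each a list of 3 entries, a list of its own where there are three numbers: the opening, from 0 (shut) to 1 (fully open), then the shift along the tool's x, y, z in m, then the turn about the tool's z in rad. In form: [[gripper, [tx, ty, tz], roll], ...]. A call has 1 to 12 rows; each row shifts and turns the commanded pose from where the row before left it, along the tool's axes as they then stand; what a row does not reach is not made up. A row lasts 1/10 s, in which the tool goes at most 50 mm and 8.59 degrees, less where a joint would pass 70% of its speed; a pose out of reach is approached as far as the arm can. A call with a gripper value outside its range is refused whole. The fingers move at their own pace and stop on an object; the grip force is fixed at half the most. Time passes only in rows, so rows that do not move let the fingers close. It gives the time, the measured TCP pose, the force and the opening at its end, in the units of the state.
- robot.read_state(): the state, without advancing time (a new reading comes with each control period).
- imaging.grab_frame(name): name is "scene" or "top"; returns a dict with "color" (480x640x3 uint8, red, green, blue), "vfov" (degrees; the focal length in pixels is half the picture's height over the tangent of half this angle, whatever the lens; pixels are square), "cx", "cy" (the principal point, pixels), "extrinsics" (4x4, takes a point from camera to world coordinates). Camera axes: x right, y down, z forward; pixel columns grow to the right and rows downward; lengths in mm; the calibration is good to about 2 mm. A picture is of the moment at which its call begins. There is no depth.
- finish_job(): hands the job in, once; it reports no verdict.
The state is a dict: "time_s": time; "joint_positions": joint angles; "qd": joint speeds; "tau": joint torques, N m; "tcp_pos": TCP position; "tool_rot": TCP orientation; "contact_force": force on the tool from outside, world axes, zero at the start; "wrist_torque": the same for the moment, N m; "grip_width": finger opening in mm.
Only numpy, scipy, OpenCV 4.12 (cv2) and the standard library are available. Lean on these libraries where they do the work, as an engineer would, in place of code of your own. Each camera call takes 0.05 s, during which the arm holds its last target.

### The job

Put the two stray square jars upright into the free pockets of the rack, seated fully down, the tall one in the row of the tall jar and the short one in the row of the short jar, with their caps still on. Then, with the tall jar braced against turning by its pocket, unscrew its tight cap anticlockwise (about a quarter turn), stop when it comes free, lift it straight up and finish while holding it level over the mouth, its lower rim 2 to 4 cm above the neck. Leave both jars seated and the jars already in the rack, the mug, the gel bottle and the stapler undisturbed.

Things in the scene. Friction and masses are not known exactly. Their poses are not given: they have to be found in the camera images.
- rack: Grey rack screwed to the desk, 190 x 205 mm, 30 mm high. Origin: centre of its underside; z up. Four square pockets 50 x 50 mm, 22 mm deep (floor 8 mm above the desk), centred at x = +-50, y = +-57.5 mm. A row is two pockets with the same y: its x = -50 pocket (nearer the robot) already holds a jar, its x = +50 pocket is free.
- row_tall_jar: The tall jar already standing in the rack, in one of its x = -50 mm pockets; it marks the row of tall jars. Looks like tall_jar, 97 mm high with cap. Origin: centre of its underside, z up.
- row_short_jar: The short jar already standing in the rack, in the other x = -50 mm pocket; it marks the row of short jars. Looks like short_jar, 67 mm high with cap. Origin: centre of its underside, z up.
- tall_jar: Stray tall white square tablet jar on the desk beside the rack, 97 mm high with its cap, about 0.24 kg. Square body 46 x 46 mm, 70 mm high, foot tapered to 42 mm over the lowest 4 mm. Origin: centre of its underside; x, y square to its sides, z up. It may be lifted by its cap.
- cap: Grey ribbed round cap on tall_jar, 54 mm diameter, 25 mm high, 0.04 kg, a low bar on top along its x. Origin: centre of its lower rim, z up; screwed on, 72 mm above the jar's underside. Unscrews anticlockwise from above without rising. Yaw relative to tall_jar: -0.25 to 0.18 rad at the start; free from 1.1 rad, stop at about 2.0. Then lifts straight off, clear of the neck after 18 mm.
- short_jar: Stray short jar standing on the desk on the other side of the rack, like tall_jar but 67 mm high: square body 46 x 46 mm, 40 mm high, foot tapered to 42 mm, with a 54 mm diameter, 25 mm high cap that stays on (from 42 to 67 mm height). About 0.16 kg. Origin: centre of its underside; x, y square to its sides, z up. It may be lifted by its cap.
- mouth (a point): Centre of the top of tall_jar's round neck (34 mm diameter, 70 to 90 mm above the jar's underside; thread lugs out to 45 mm diameter at 82 to 88 mm). A sprung sealing disc in it pushes the cap up with about 12 N, making it tight (0.1 to 0.3 N m to turn); when the cap comes free the disc rises 3 mm and stops, its top 6 mm above this point.
- mug: White ceramic mug, 76 mm diameter, 90 mm high, bystander beyond the rack. Origin: centre of its underside.
- gel_bottle: Clear bottle of hand gel, 56 mm diameter, 130 mm high, bystander beyond the rack. Origin: centre of its underside.
- stapler: Black stapler, 35 x 130 x 42 mm, bystander lying beyond the rack. Origin: centre of its underside, long side along its y.
Mind the look-alikes: they are no part of the job. What is shaped like the short_jar but blue or red is not meant.

How it is judged:
By the outcome, as a careful person would: the job done as asked, in the order asked, and still so for the second after the job is handed in, while the arm keeps its last pose, push and grip.
It also fails if it takes over 67 s, if anything falls off the work surface, if the arm or the gripper's body presses on something with over 40 N, if the wrist force passes 120 N, or if a joint passes its speed limit or range.

## Working session

There is one attempt and no reset: what is moved stays moved. The work goes in short steps, Python scripts to look and compute and a shell command to move; the robot and the scene stay as the last step left them, time stands still between calls to the robot, and variables do not carry over. Pictures are saved under pics/ and viewed, and the job is handed in when it is done.

```bash
mkdir -p pics; python3 - <<'E'
from station import robot, imaging
import cv2,numpy as np
print(robot.read_state())
for n in("scene","top"):
    f=imaging.grab_frame(n);cv2.imwrite(f"pics/{n}0.png",f["color"][:,:,::-1]);print(n,f["vfov"],f["cx"],f["cy"],np.round(f["extrinsics"],4).tolist())
    np.savez(f"{n}0.npz",**f)
E
```

```text
{'time_s': 0.0, 'joint_positions': array([-1.26686274e+00,  2.64730810e-01,  1.60535355e+00, -2.63107394e-05,
        1.27367013e+00, -3.68806386e-02]), 'qd': array([-0.00075983,  0.00039074,  0.00239697,  0.00062399, -0.00073761,
        0.00017982]), 'tau': array([ 1.31691802e-03, -5.02109385e+01, -3.56875420e+01,  7.29432539e-02,
        2.91868084e-02, -1.71848701e-04]), 'tcp_pos': array([ 225.41658206, -635.51258932,  237.41408428]), 'tool_rot': array([-1.06962215e-03,  9.85514578e-01,  1.69587289e-01, -1.56365477e-04]), 'contact_force': array([ 1.51289336, -0.0718284 , -0.39367577]), 'wrist_torque': array([ 0.02790783, -0.00566628,  0.01582504]), 'grip_width': 88.40022845231817}
scene 57.16917661852013 320.33033329421477 235.60513961769658 [[0.87, 0.3664, -0.33, 858.1277], [0.4927, -0.6184, 0.6123, -468.4291], [0.0202, -0.6952, -0.7185, 654.8363], [0.0, 0.0, 0.0, 1.0]]
top 50.75967470059328 319.1016118664856 246.71983859756867 [[-0.1004, -0.9736, 0.2051, 354.5298], [-0.9949, 0.097, -0.0264, 40.0421], [0.0058, -0.2068, -0.9784, 1114.013], [0.0, 0.0, 0.0, 1.0]]
```

View pics/scene0.png

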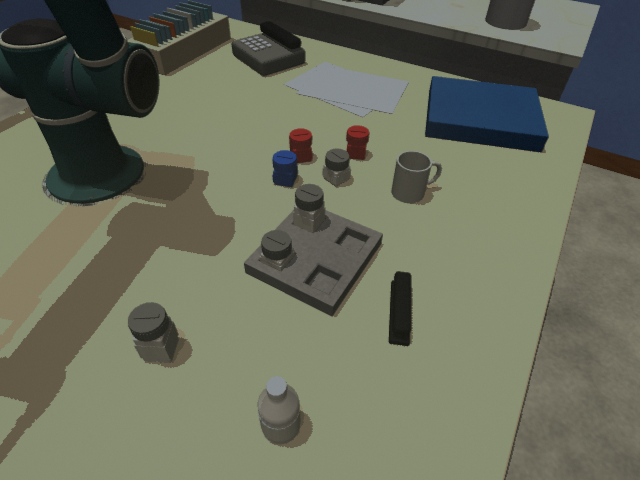

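View pics/top0.png

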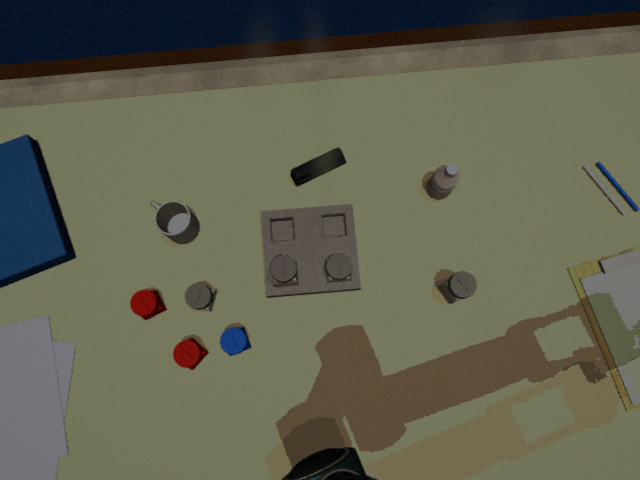

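The scene picture shows the tall stray jar at (155,330), the short grey stray at (337,165), and the rack around (315,255). The rack's tall jar is at (310,205) and its short jar at (277,248). In the top picture the tall stray is at (462,285), the short one at (199,297), and the free pockets are at (283,229) and (333,225). Next I'll look at enlarged crops.

```bash
cat > h.py <<'E'
import numpy as np,cv2
def load(n): return dict(np.load(n))
def ray(f,u,v):
    fl=240/np.tan(np.radians(float(f["vfov"]))/2);T=f["extrinsics"]
    d=T[:3,:3]@np.array([(u-f["cx"])/fl,(v-f["cy"])/fl,1]);return T[:3,3],d/np.linalg.norm(d)
def plane(f,u,v,z):
    o,d=ray(f,u,v);return o+d*(z-o[2])/d[2]
def proj(f,p):
    fl=240/np.tan(np.radians(float(f["vfov"]))/2);T=f["extrinsics"]
    c=T[:3,:3].T@(np.array(p)-T[:3,3]);return c[0]/c[2]*fl+f["cx"],c[1]/c[2]*fl+f["cy"]
def tri(f,a,g,b):
    o1,d1=ray(f,*a);o2,d2=ray(g,*b)
    s=np.linalg.lstsq(np.c_[d1,-d2],o2-o1,rcond=None)[0];p,q=o1+s[0]*d1,o2+s[1]*d2
    return (p+q)/2,np.linalg.norm(p-q)
def crop(f,u,v,w,h,k):
    c=f["color"][v:v+h,u:u+w,::-1].astype(float);c=np.clip(c*1.6,0,255).astype(np.uint8)
    return cv2.resize(c,None,fx=k,fy=k,interpolation=cv2.INTER_CUBIC)
E
python3 - <<'E'
from h import *
s=load("scene0.npz");t=load("top0.npz")
cv2.imwrite("pics/c1.png",np.vstack([np.hstack([crop(s,120,290,65,80,6),crop(s,310,135,65,80,6)]) ]))
cv2.imwrite("pics/c2.png",np.hstack([crop(t,430,255,65,65,6),crop(t,170,265,65,65,6)]))
cv2.imwrite("pics/c3.png",crop(s,235,175,155,140,5))
cv2.imwrite("pics/c4.png",crop(t,255,195,110,110,5))
E
```

```text
(no output)
```

View pics/c1.png

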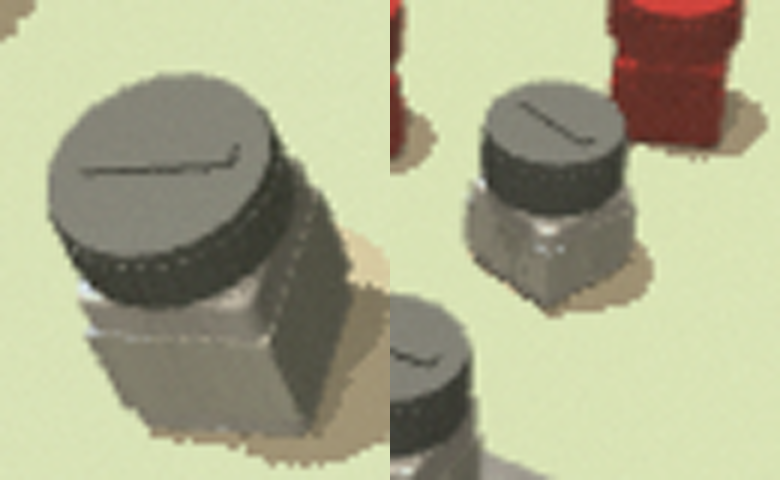

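View pics/c2.png

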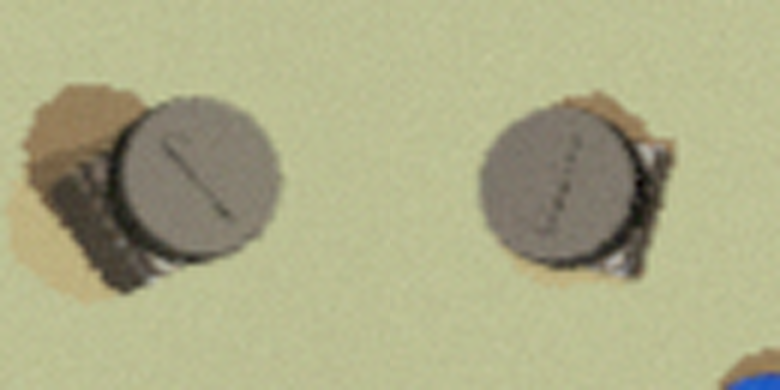

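View pics/c3.png

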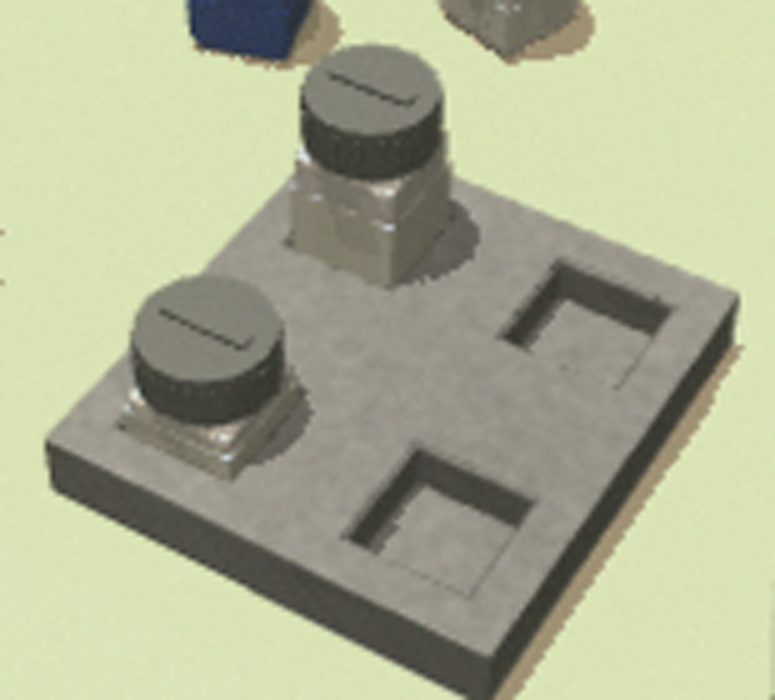

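View pics/c4.png

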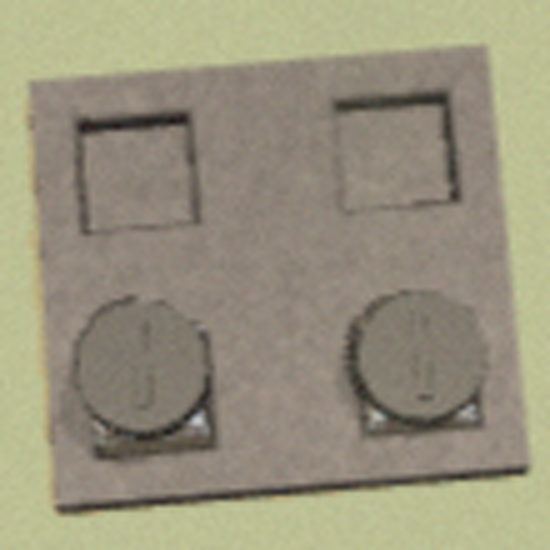

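```bash
cat >> h.py <<'E'
def capell(f,u,v,tol=14,r=30):
    im=cv2.medianBlur(f["color"][:,:,::-1].copy(),3);m=np.zeros((482,642),np.uint8)
    cv2.floodFill(im,m,(u,v),255,(tol,)*3,(tol,)*3,4|cv2.FLOODFILL_MASK_ONLY|cv2.FLOODFILL_FIXED_RANGE|(255<<8))
    m=m[1:-1,1:-1];m=cv2.morphologyEx(m,cv2.MORPH_CLOSE,np.ones((5,5)));m=cv2.morphologyEx(m,cv2.MORPH_OPEN,cv2.getStructuringElement(2,(7,7)))
    n,l,st,c=cv2.connectedComponentsWithStats(m);m=(l==l[v,u]).astype(np.uint8)
    cs=cv2.findContours(m,0,cv2.CHAIN_APPROX_NONE)[0];c=max(cs,key=cv2.contourArea);return cv2.fitEllipse(cv2.convexHull(c)),m
E
python3 - <<'E'
from h import *
s=load("scene0.npz");t=load("top0.npz")
P={"tall":((143,325),(462,280)),"short":((335,155),(197,300)),"rowT":((305,200),(282,272)),"rowS":((272,246),(337,264))}
for k,(a,b) in P.items():
    e1,m1=capell(s,*a);e2,m2=capell(t,*b)
    p,r=tri(s,e1[0],t,e2[0]);print(k,np.round(e1[0]+e1[1],1),np.round(e2[0]+e2[1],1),m1.sum(),m2.sum(),"pos",p.round(1),"res",r.round(1))
K=lambda U,V,k,u,v:((U+.5)/k-.5+u,(V+.5)/k-.5+v)
# rack corners top surface: c3 near,left,right ; c4 
c3=lambda U,V:K(U,V,5,235,175); c4=lambda U,V:K(U,V,5,255,195)
for n,a,b in[("x+y-",(488,658),(487,45)),("x-y-",(47,447),(528,468)),("x+y+",(738,297),(30,80)),
  ("pT x+y+",(672,312),(78,115)),("pT x-y+",(565,262),(80,233)),("pT x+y-",(618,387),(190,112)),("pS x+y-",(472,596),(447,92)),("pS x+y+",(534,502),(333,98)),("pS x-y+",(420,448),(342,212)),("pS x-y-",(347,537),(460,203))]:
    p,r=tri(s,c3(*a),t,c4(*b));print(n,p.round(1),r.round(1))
E
```

```text
tall [145.7 317.2  27.1  39.7] [463.3 284.1  24.4  26.5] 849 518 pos [ 461.8 -270.8   96.2] res 0.3
short [337.2 155.3  13.2  22.6] [198.1 294.9  24.1  27.9] 241 530 pos [497.  271.1  67.6] res 0.7
rowT [308.9 192.5  17.1  28.4] [308.  248.2  95.2 119.1] 390 6553 pos [557.3  37.6 153.7] res 5.3
rowS [320.6 254.1  90.7 119.9] [308.4 251.   99.1 139.1] 5293 7726 pos [582.8  37.4   6.3] res 8.1
x+y- [671.9 -72.2  30.9] 0.6
x-y- [482.8 -68.6  25.2] 0.0
x+y+ [675.5 131.4  30. ] 1.9
pT x+y+ [656.8 111.1  29.8] 3.3
pT x-y+ [605.4 115.7  27.1] 0.1
pT x+y- [654.8  62.6  30.2] 0.4
pS x+y- [653.3 -51.6  29.1] 1.4
pS x+y+ [653.9  -1.9  29.5] 2.4
pS x-y+ [6.035e+02 1.000e-01 2.710e+01] 0.3
pS x-y- [602.2 -51.6  29.5] 1.4
```

```bash
python3 - <<'E'
from h import *
s=load("scene0.npz");t=load("top0.npz")
K=lambda U,V,k,u,v:((U+.5)/k-.5+u,(V+.5)/k-.5+v)
c3=lambda U,V:K(U,V,5,235,175); c4=lambda U,V:K(U,V,5,255,195)
for n,a,b in[("x+y-",(488,658),(487,45)),("x-y-",(47,447),(528,468)),("x+y+",(738,297),(30,80)),("x-y+",None,(57,500)),
  ("pT x+y+",(672,312),(78,115)),("pT x-y+",(565,262),(80,233)),("pT x+y-",(618,387),(190,112)),("pT x-y+",(500,338),(200,222)),("pS x+y-",(472,596),(447,92)),("pS x+y+",(534,502),(333,98)),("pS x-y+",(420,448),(342,212)),("pS x-y-",(347,537),(460,203))]:
    print(n,plane(s,*c3(*a),30).round(1)[:2] if a else "",plane(t,*c4(*b),30).round(1)[:2])
for n,e1,e2,z in(("tall",(145.7,317.2),(463.3,284.1),97),("short",(337.2,155.3),(198.1,294.9),67)):
    print(n,plane(s,*e1,z).round(1),plane(t,*e2,z).round(1))
A=lambda U,V:K(U,V,6,120,290);B=lambda U,V:K(U-390,V,6,310,135)
T=lambda U,V:K(U,V,6,430,255);S=lambda U,V:K(U-390,V,6,170,265)
def yaw(f,p,q,z):
    d=plane(f,*q,z)-plane(f,*p,z);return round(np.degrees(np.arctan2(d[1],d[0]))%90,1),round(np.linalg.norm(d),1)
print("tall foot scene",yaw(s,A(150,430),A(308,437),2),yaw(s,A(308,437),A(350,268),2))
print("tall shoulder scene",yaw(s,A(90,335),A(268,345),65),yaw(s,A(268,345),A(318,185),66))
print("tall top",yaw(t,T(125,293),T(45,195),2))
print("cap bar",yaw(s,A(85,172),A(230,163),97),yaw(t,T(165,145),T(230,217),97))
print("short foot scene",yaw(s,B(480,252),B(548,305),2),yaw(s,B(548,305),B(632,245),2))
print("short top",yaw(t,S(635,275),S(670,150),2))
print("cap bar",yaw(s,B(520,102),B(585,142),67),yaw(t,S(577,138),S(545,230),67))
cv2.imwrite("pics/c5.png",np.hstack([crop(t,430,260,45,45,9),crop(t,185,270,40,45,9)]))
E
```

```text
x+y- [671.4 -71.8] [672.4 -72.1]
x-y- [485.6 -71.6] [482.2 -68.1]
x+y+ [674.9 130.6] [676.3 132. ]
x-y+  [488.6 134.8]
pT x+y+ [655.7 109.7] [658.2 112. ]
pT x-y+ [606.6 113.1] [604.7 115.5]
pT x+y- [654.9  63. ] [654.7  62.5]
pT x-y+ [603.9  62.6] [604.4  62.6]
pS x+y- [654.1 -51.7] [652.5 -51.9]
pS x+y+ [653.3  -3.2] [654.8  -1.2]
pS x-y+ [604.8  -1.9] [6.027e+02 1.000e-01]
pS x-y- [602.9 -51.4] [601.6 -52. ]
tall [ 462.2 -271.2   97. ] [ 461.8 -270.4   97. ]
short [496.6 271.5  67. ] [497.5 271.4  67. ]
tall foot scene (np.float64(27.4), np.float64(42.4)) (np.float64(30.0), np.float64(51.6))
tall shoulder scene (np.float64(26.6), np.float64(44.5)) (np.float64(27.6), np.float64(46.4))
tall top (np.float64(31.7), np.float64(45.4))
cap bar (np.float64(34.6), np.float64(34.9)) (np.float64(34.3), np.float64(31.9))
short foot scene (np.float64(68.6), np.float64(41.4)) (np.float64(77.5), np.float64(51.3))
short top (np.float64(70.9), np.float64(47.0))
cap bar (np.float64(73.4), np.float64(34.4)) (np.float64(67.7), np.float64(33.2))
```

View pics/c5.png

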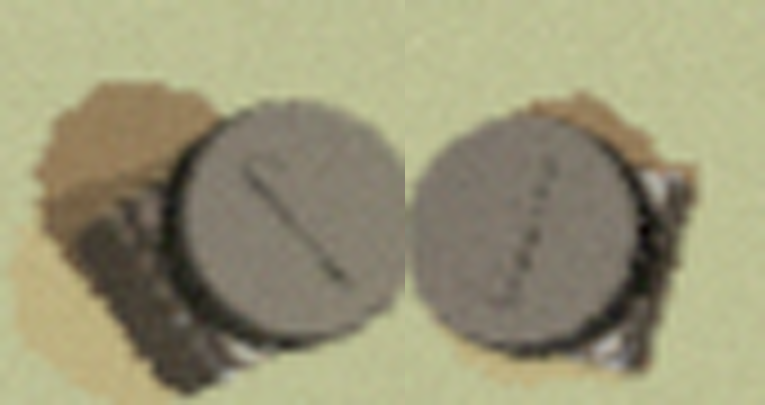

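```bash
cat > go.py <<'E'
import sys,numpy as np
from station import robot
s=robot.read_state();w,x,y,z=s["tool_rot"];psi=2*np.arctan2(y,x)
X,Y,Z,deg=map(float,sys.argv[1:5]);p=s["tcp_pos"];ps=np.radians(deg);droll=-((ps-psi+np.pi)%(2*np.pi)-np.pi)
d=np.array([X,Y,Z])-p;c,q=np.cos(ps),np.sin(ps)
print("t",round(s["time_s"],2),"tcp",p.round(1),"psi",round(np.degrees(psi)%360,2),"j6",s["joint_positions"][5].round(2),"F",s["contact_force"].round(1),"w",round(s["grip_width"],1))
print("roll first %.4f then shift m: %.4f %.4f %.4f"%(droll,(c*d[0]+q*d[1])/1e3,(q*d[0]-c*d[1])/1e3,-d[2]/1e3))
E
python3 go.py 462 -270.8 150 28
```

```text
t 0.1 tcp [ 225.4 -635.5  237.5] psi 19.53 j6 -0.04 F [-0.7 -0.9  0.3] w 87.7
roll first -0.1479 then shift m: 0.3801 -0.2110 0.0875
```

```bash
python3 -m handwheel '[[1,[0,0,0],-0.147],[1,[0.038,-0.0211,0.005],0],[1,[0.038,-0.0211,0.008],0],[1,[0.038,-0.0211,0.008],0],[1,[0.038,-0.0211,0.008],0],[1,[0.038,-0.0211,0.008],0],[1,[0.038,-0.0211,0.008],0],[1,[0.038,-0.0211,0.008],0],[1,[0.038,-0.0211,0.01],0],[1,[0.038,-0.0211,0.01],0],[1,[0.038,-0.0211,0.01],0],[1,[0,0,0],0]]'; python3 -m handwheel '[[1,[0,0,0],0],[1,[0,0,0],0]]'; python3 go.py 462 -270.8 65 28
```

```text
time_s: 1.3
tcp_pos: [463.1, -266.9, 153.6]
tool_rot: [-0.002, 0.97, 0.244, -0.001]
contact_force: [-0.1, -0.4, 0.1]
grip_width: 87.6
time_s: 1.5
tcp_pos: [462.1, -272.4, 155.8]
tool_rot: [0.0, 0.97, 0.241, -0.0]
contact_force: [0.0, -0.7, -0.3]
grip_width: 88.4
t 1.5 tcp [ 462.1 -272.4  155.8] psi 27.93 j6 0.5 F [ 0.  -0.7 -0.3] w 88.4
roll first -0.0011 then shift m: 0.0007 -0.0015 0.0908
```

```bash
python3 -m handwheel '[[1,[0.0007,-0.0015,0.022],0],[1,[0,0,0.023],0],[1,[0,0,0.023],0],[1,[0,0,0.02],0],[1,[0,0,0],0],[1,[0,0,0],0],[1,[0,0,0],0]]'; python3 go.py 462 -270.8 65 28; python3 - <<'E'
from station import imaging
from h import *
for n in("scene","top"):
    f=imaging.grab_frame(n);np.savez(n+"1.npz",**f)
s=load("scene1.npz");t=load("top1.npz")
cv2.imwrite("pics/d1.png",np.hstack([crop(s,100,250,130,130,3),crop(t,400,220,130,130,3)]))
E
```

```text
time_s: 2.2
tcp_pos: [463.0, -271.4, 69.2]
tool_rot: [0.001, 0.971, 0.241, 0.001]
contact_force: [0.2, 0.2, -0.0]
grip_width: 88.3
t 2.2 tcp [ 463.  -271.4   69.2] psi 27.88 j6 0.51 F [ 0.2  0.2 -0. ] w 88.3
roll first -0.0021 then shift m: -0.0006 -0.0010 0.0042
```

View pics/d1.png

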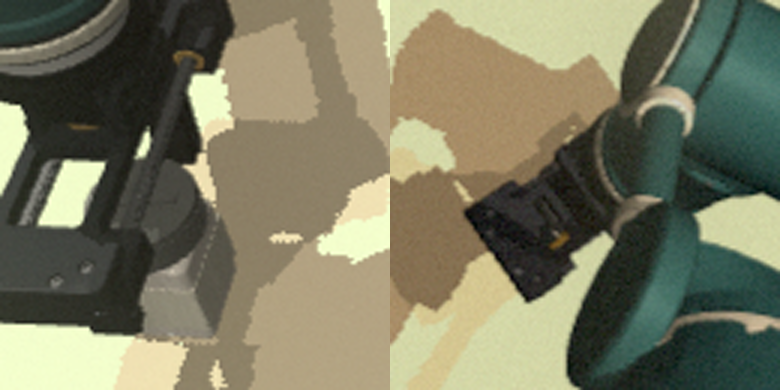

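The scene view has the open fingers straddling the grey cap at about (155,315), clear of it. The top view is blocked by the arm. I'll lower a little, close, and lift.

```bash
python3 -m handwheel '[[1,[-0.0003,-0.0005,0.004],0],[1,[0,0,0],0],[0,[0,0,0],0],[0,[0,0,0],0],[0,[0,0,0],0],[0,[0,0,0],0],[0,[0,0,0],0],[0,[0,0,0],0]]'; python3 -m handwheel '[[0,[0,0,0],0],[0,[0,0,0],0],[0,[0,0,0],0]]'; python3 go.py 462 -270.8 120 28
```

```text
time_s: 3.1
tcp_pos: [461.8, -269.6, 63.7]
tool_rot: [-0.0, 0.97, 0.241, -0.0]
contact_force: [-0.7, -0.6, 0.5]
grip_width: 53.3
time_s: 3.4
tcp_pos: [461.8, -269.6, 63.7]
tool_rot: [-0.0, 0.97, 0.242, -0.0]
contact_force: [-0.4, 1.1, 0.5]
grip_width: 53.3
t 3.4 tcp [ 461.8 -269.6   63.7] psi 27.95 j6 0.51 F [-0.4  1.1  0.5] w 53.3
roll first -0.0008 then shift m: -0.0004 0.0011 -0.0563
```

```bash
python3 -m handwheel '[[0,[0,0,-0.015],0],[0,[0,0,-0.03],0],[0,[0,0,-0.035],0],[0,[0,0,-0.04],0.1],[0,[0,0,0],0.14],[0,[0,0,0],0.14],[0,[0,0,0],0.126],[0,[0,0,0],0],[0,[0,0,0],0]]';  python3 go.py 630.3 87.8 184 -1.05
```

```text
time_s: 4.3
tcp_pos: [461.6, -269.7, 184.0]
tool_rot: [0.0, 1.0, -0.008, -0.0]
contact_force: [-0.5, 0.6, -2.2]
grip_width: 53.6
t 4.3 tcp [ 461.6 -269.7  184. ] psi 359.13 j6 1.01 F [-0.5  0.6 -2.2] w 53.6
roll first 0.0031 then shift m: 0.1621 -0.3605 -0.0000
```

```bash
python3 -m handwheel '[[0,[0.012,-0.026,0],0.003],[0,[0.0167,-0.037,0],0],[0,[0.0167,-0.037,0],0],[0,[0.0167,-0.0375,0],0],[0,[0.0167,-0.0375,0],0],[0,[0.0167,-0.0375,0],0],[0,[0.0167,-0.0375,0],0],[0,[0.0167,-0.037,0],0],[0,[0.0167,-0.037,0],0],[0,[0.0167,-0.0365,0],0],[0,[0,0,0],0],[0,[0,0,0],0]]';python3 -m handwheel '[[0,[0,0,0],0],[0,[0,0,0],0]]';  python3 go.py 630.3 87.8 100 -1.05;python3 - <<'E'
from station import imaging
from h import *
for n in("scene","top"):
    f=imaging.grab_frame(n);np.savez(n+"2.npz",**f)
s=load("scene2.npz");t=load("top2.npz")
cv2.imwrite("pics/d2.png",np.hstack([crop(s,240,120,160,200,3)]));cv2.imwrite("pics/d2t.png",crop(t,220,170,160,140,3))
E
```

```text
time_s: 5.5
tcp_pos: [631.5, 88.1, 183.2]
tool_rot: [0.0, 1.0, -0.009, -0.001]
contact_force: [-0.4, 0.7, -2.4]
grip_width: 53.6
time_s: 5.7
tcp_pos: [631.1, 86.1, 183.5]
tool_rot: [0.0, 1.0, -0.011, -0.0]
contact_force: [-0.5, 0.2, -2.3]
grip_width: 53.6
t 5.7 tcp [631.1  86.1 183.5] psi 358.75 j6 1.69 F [-0.5  0.2 -2.3] w 53.6
roll first -0.0035 then shift m: -0.0008 -0.0017 0.0835
```

View pics/d2.png

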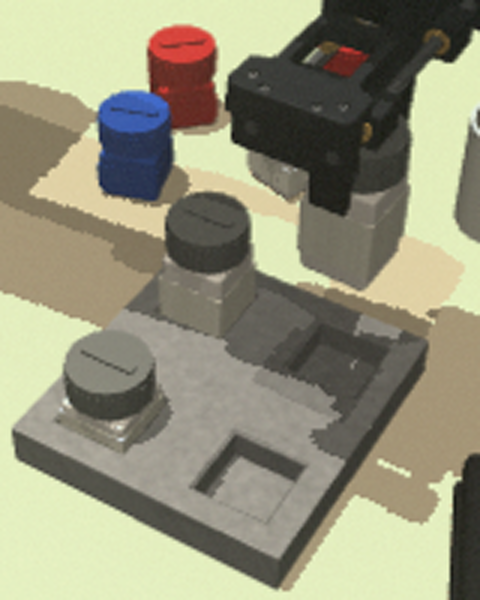

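View pics/d2t.png

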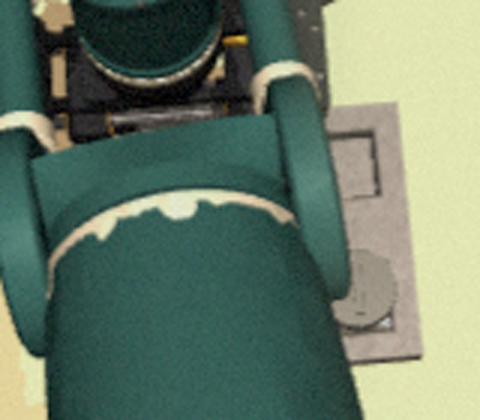

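```bash
python3 - <<'E'
from h import *
s=load("scene2.npz")
cv2.imwrite("pics/d3.png",crop(s,325,155,65,70,9))
E
```

```text
(no output)
```

View pics/d3.png

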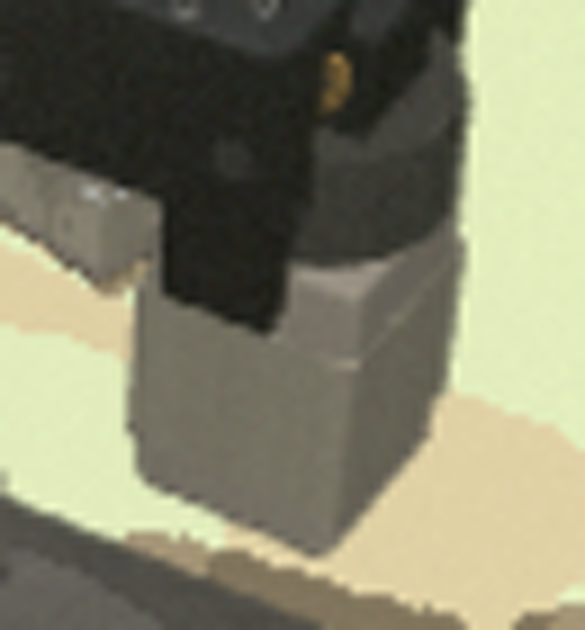

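```bash
python3 - <<'E'
from h import *
s=load("scene2.npz")
K=lambda U,V:((U+.5)/9-.5+325,(V+.5)/9-.5+155)
L,F,R=[plane(s,*K(*p),120) for p in((142,477),(322,555),(428,437))]
print(L,F,R,"centre",(L+R)/2)
for a,b in((L,F),(F,R)):
    d=b-a;print(np.degrees(np.arctan2(d[1],d[0]))%90,np.linalg.norm(d))
E
```

```text
[608.83286528  66.96564504 120.        ] [649.88421728  64.95987132 120.        ] [653.17424039 107.40234967 120.        ] centre [631.00355284  87.18399736 120.        ]
87.2027462619342 41.10032395566223
85.56745430620181 42.56980409543614
```

```bash
python3 -m handwheel '[[0,[-0.0007,-0.0003,0.01],-0.028],[0,[0,0,0.03],0],[0,[0,0,0.03],0],[0,[0,0,0.008],0],[0,[0,0,0],0],[0,[0,0,0],0],[0,[0,0,0],0]]';python3 -m handwheel '[[0,[0,0,0.005],0],[0,[0,0,0.005],0],[0,[0,0,0.003],0],[0,[0,0,0],0]]'; python3 go.py 630.3 87.8 72 -1.05;python3 - <<'E'
from station import imaging
from h import *
for n in("scene",):
    f=imaging.grab_frame(n);np.savez(n+"3.npz",**f)
s=load("scene3.npz")
cv2.imwrite("pics/d4.png",np.hstack([crop(s,310,180,85,90,8)]))
E
```

```text
time_s: 6.5
tcp_pos: [632.5, 87.7, 107.7]
tool_rot: [-0.0, 1.0, 0.003, 0.002]
contact_force: [-0.5, 0.9, -2.3]
grip_width: 53.4
time_s: 6.9
tcp_pos: [630.3, 87.6, 91.9]
tool_rot: [0.0, 1.0, 0.003, -0.001]
contact_force: [0.2, -0.4, -2.8]
grip_width: 53.6
t 6.9 tcp [630.3  87.6  91.9] psi 0.4 j6 1.66 F [ 0.2 -0.4 -2.8] w 53.6
roll first 0.0252 then shift m: 0.0000 -0.0002 0.0199
```

View pics/d4.png

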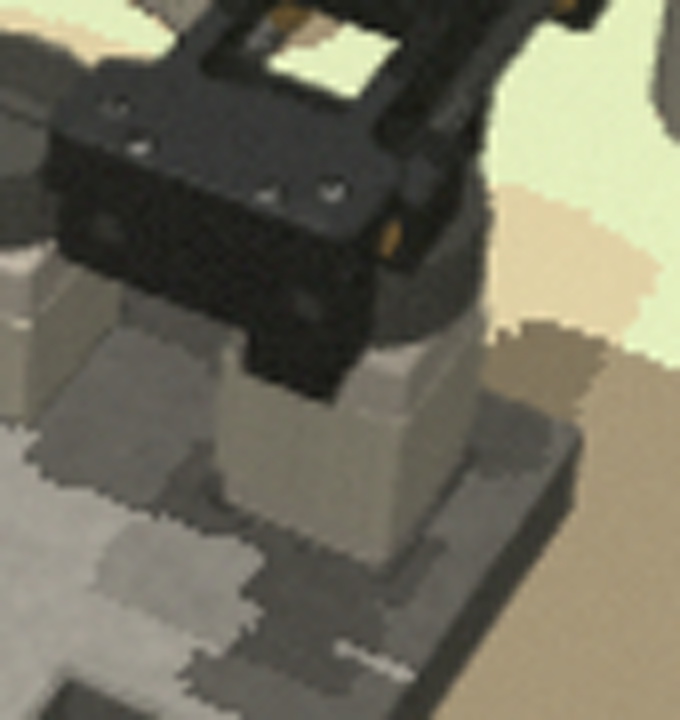

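```bash
python3 -m handwheel '[[0,[0,0,0.004],0],[0,[0,0,0.004],0],[0,[0,0,0],0]]'; python3 -m handwheel '[[0,[0,0,0.004],0],[0,[0,0,0.004],0],[0,[0,0,0],0],[0,[0,0,0],0]]';python3 -m handwheel '[[0,[0,0,0.002],0],[0,[0,0,0.001],0],[0,[0,0,0],0],[0,[0,0,0],0]]';python3 go.py 630.3 87.8 72 -1.05
```

```text
time_s: 7.25
tcp_pos: [631.6, 87.7, 85.6]
tool_rot: [-0.0, 1.0, 0.003, 0.001]
contact_force: [-0.3, 0.3, -3.6]
grip_width: 53.3
time_s: 7.65
tcp_pos: [630.4, 87.6, 75.9]
tool_rot: [0.0, 1.0, 0.003, -0.001]
contact_force: [0.1, 1.2, -1.8]
grip_width: 53.6
time_s: 8.05
tcp_pos: [630.9, 87.6, 73.7]
tool_rot: [-0.0, 1.0, 0.003, -0.0]
contact_force: [-0.3, -0.2, -2.8]
grip_width: 53.4
t 8.05 tcp [630.9  87.6  73.7] psi 0.39 j6 1.66 F [-0.3 -0.2 -2.8] w 53.4
roll first 0.0251 then shift m: -0.0006 -0.0002 0.0017
```

Not yet touching the floor and there are no side loads, so I'll keep lowering.

```bash
python3 -m handwheel '[[0,[0,0,0.0015],0],[0,[0,0,0],0],[0,[0,0,0],0]]'; python3 -m handwheel '[[0,[0,0,0.001],0],[0,[0,0,0],0],[0,[0,0,0],0]]';python3 -m handwheel '[[0,[0,0,0.001],0],[0,[0,0,0],0],[0,[0,0,0],0]]'
```

```text
time_s: 8.35
tcp_pos: [631.5, 87.6, 73.3]
tool_rot: [0.0, 1.0, 0.003, 0.001]
contact_force: [-2.2, -0.7, 3.2]
grip_width: 53.4
time_s: 8.65
tcp_pos: [632.0, 87.6, 73.2]
tool_rot: [-0.0, 1.0, 0.003, 0.001]
contact_force: [-2.2, -0.4, 8.4]
grip_width: 53.6
time_s: 8.95
tcp_pos: [632.5, 87.6, 73.1]
tool_rot: [-0.0, 1.0, 0.003, 0.002]
contact_force: [-4.1, -0.8, 11.6]
grip_width: 53.2
```

```bash
python3 -m handwheel '[[1,[0,0,-0.001],0],[1,[0,0,-0.001],0],[1,[0,0,-0.001],0],[1,[0,0,0],0],[1,[0,0,0],0],[1,[0,0,0],0],[1,[0,0,-0.02],0],[1,[0,0,-0.04],0],[1,[0,0,-0.05],0],[1,[0,0,-0.045],0]]';python3 go.py 497 271.4 160 70
```

```text
time_s: 9.95
tcp_pos: [630.7, 87.6, 229.7]
tool_rot: [0.0, 1.0, 0.003, -0.0]
contact_force: [0.5, 0.0, 0.1]
grip_width: 87.9
t 9.95 tcp [630.7  87.6 229.7] psi 0.39 j6 1.66 F [0.5 0.  0.1] w 87.9
roll first -1.2149 then shift m: 0.1270 -0.1885 0.0697
```

```bash
python3 -m handwheel '[[1,[0,0,0],-0.135],[1,[0,0,0],-0.135],[1,[0,0,0],-0.135],[1,[0,0,0],-0.135],[1,[0,0,0],-0.135],[1,[0,0,0],-0.135],[1,[0,0,0],-0.135],[1,[0,0,0],-0.135],[1,[0,0,0],-0.135]]';python3 -m handwheel '[[1,[0.0254,-0.0377,0],0],[1,[0.0254,-0.0377,0],0],[1,[0.0254,-0.0377,0],0],[1,[0.0254,-0.0377,0.01],0],[1,[0.0254,-0.0377,0.03],0],[1,[0,0,0.03],0],[1,[0,0,0],0],[1,[0,0,0],0],[1,[0,0,0],0]]';python3 go.py 497 271.4 36 70; python3 - <<'E'
from station import imaging
from h import *
for n in("scene","top"):
    f=imaging.grab_frame(n);np.savez(n+"4.npz",**f)
s=load("scene4.npz");t=load("top4.npz")
cv2.imwrite("pics/e1.png",np.hstack([crop(s,235,130,155,190,3)]));cv2.imwrite("pics/e1t.png",crop(t,150,180,220,150,3))
E
```

```text
time_s: 10.85
tcp_pos: [630.8, 87.6, 227.9]
tool_rot: [-0.0, 0.818, 0.576, -0.0]
contact_force: [0.4, 0.3, -0.1]
grip_width: 88.4
time_s: 11.75
tcp_pos: [501.0, 268.3, 162.4]
tool_rot: [0.0, 0.819, 0.573, 0.001]
contact_force: [-0.0, -0.1, 0.5]
grip_width: 87.9
t 11.75 tcp [501.  268.3 162.4] psi 69.94 j6 0.8 F [-0.  -0.1  0.5] w 87.9
roll first -0.0010 then shift m: 0.0016 -0.0048 0.1264
```

View pics/e1.png

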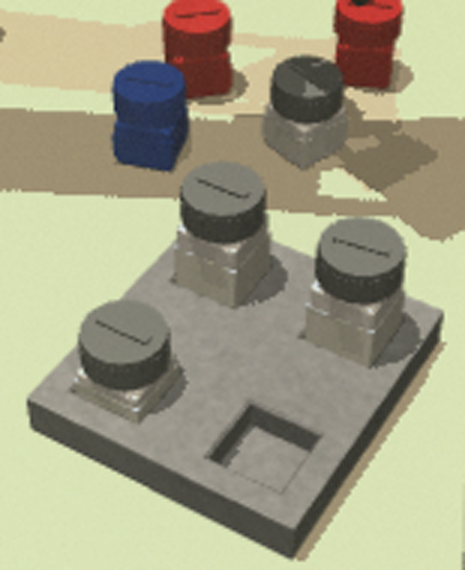

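View pics/e1t.png

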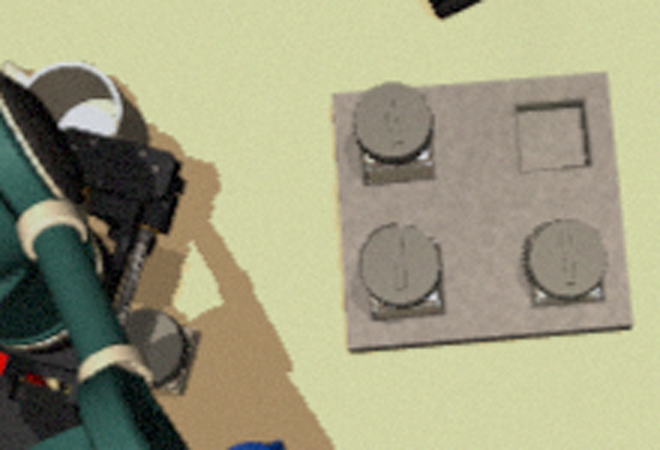

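```bash
python3 - <<'E'
from h import *
s=load("scene4.npz");t=load("top4.npz")
K=lambda U,V,k,u,v:((U+.5)/k-.5+u,(V+.5)/k-.5+v)
for n,a,b in (("tall",(360,238),(393,118)),("rowT",(223,190),(400,262))):
    u=tuple(int(round(q)) for q in K(*a,3,235,130));v=tuple(int(round(q)) for q in K(*b,3,150,180))
    # bottom end guards: use ellipse where flood works else print area
    e1,m1=capell(s,*u,tol=16)
    for tol in(5,6,7,8,10):
        e2,m2=capell(t,*v,tol=tol)
        if 350<m2.sum()<750: print(n,tol,np.round(e1[0]+e1[1],1),np.round(e2[0]+e2[1],1),tri(s,e1[0],t,e2[0]))
    print(n,m1.sum(),m2.sum(), plane(s,*e1[0],105))
# bar direction now
c=lambda U,V:K(U,V,3,235,130)
for p,q in(((333,240),(390,254)),((198,181),(247,197))):
    d=plane(s,*c(*q),105)-plane(s,*c(*p),105);print("bar",np.degrees(np.arctan2(d[1],d[0])))
cv2.imwrite("pics/e2.png",crop(s,330,195,55,60,10))
E
```

```text
tall 5 [354.6 211.9  19.1  29.2] [280.2 219.3  23.1  26. ] (array([630.63798877,  86.21996041, 104.65200443]), np.float64(2.318434934087462))
tall 6 [354.6 211.9  19.1  29.2] [280.2 219.3  23.   26.1] (array([630.62133125,  86.26038821, 104.61184219]), np.float64(2.3184550538303306))
tall 7 [354.6 211.9  19.1  29.2] [278.7 220.2  22.9  30. ] (array([629.57692515,  89.36655683, 101.71273582]), np.float64(2.7815907409011045))
tall 8 [354.6 211.9  19.1  29.2] [278.4 220.8  23.6  31.1] (array([628.89014215,  90.38942109, 100.48625345]), np.float64(2.261903655479256))
tall 10 [354.6 211.9  19.1  29.2] [278.  221.8  24.4  33.8] (array([627.87583856,  91.74584956,  98.77880286]), np.float64(1.3702468675030217))
tall 440 591 [629.9856338   84.93070996 105.        ]
rowT 5 [308.7 192.5  17.7  28.4] [282.8 267.1  25.6  25.8] (array([530.59301388,  89.41354811, 105.26351858]), np.float64(2.095944675423645))
rowT 6 [308.7 192.5  17.7  28.4] [282.7 267.   25.7  26.3] (array([530.77748541,  89.43025351, 105.38048451]), np.float64(2.439188423096327))
rowT 7 [308.7 192.5  17.7  28.4] [280.4 269.   26.   33.3] (array([527.79309856,  94.62938134, 100.30540333]), np.float64(2.5793236242058373))
rowT 8 [308.7 192.5  17.7  28.4] [280.7 268.9  26.1  34.3] (array([528.00499521,  94.04622008, 100.79021557]), np.float64(2.3465812632120264))
rowT 10 [308.7 192.5  17.7  28.4] [281.2 268.3  26.7  37.2] (array([528.82771541,  92.90579683, 102.01897725]), np.float64(2.61281030974235))
rowT 403 726 [529.73279246  88.8584346  105.        ]
bar 10.485409668271151
bar 4.175540618693733
```

View pics/e2.png

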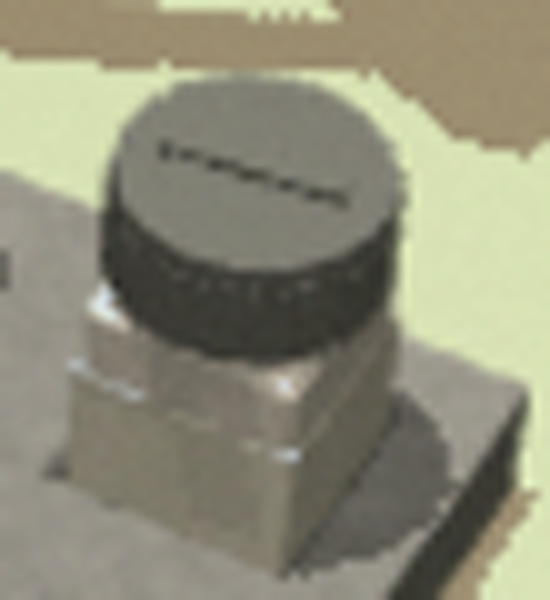

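```bash
python3 -m handwheel '[[1,[0.0016,-0.0035,0],0],[1,[0,0,0],0],[1,[0,0,0],0]]';python3 go.py 497 271.4 36 70
```

```text
time_s: 12.15
tcp_pos: [497.0, 271.0, 161.1]
tool_rot: [0.0, 0.819, 0.573, 0.0]
contact_force: [0.2, -0.9, -0.2]
grip_width: 88.4
t 12.15 tcp [497.  271.  161.1] psi 69.99 j6 0.8 F [ 0.2 -0.9 -0.2] w 88.4
roll first -0.0002 then shift m: 0.0003 -0.0001 0.1251
```

```bash
python3 -m handwheel '[[1,[0,0,0.02],0],[1,[0,0,0.03],0],[1,[0,0,0.03],0],[1,[0,0,0.025],0],[1,[0,0,0.015],0],[1,[0,0,0.004],0],[1,[0,0,0],0],[1,[0,0,0],0],[1,[0,0,0],0]]';python3 go.py 497 271.4 36 70
```

```text
time_s: 13.05
tcp_pos: [498.0, 271.7, 38.3]
tool_rot: [0.0, 0.819, 0.574, 0.001]
contact_force: [0.9, -0.7, 0.0]
grip_width: 88.2
t 13.05 tcp [498.  271.7  38.3] psi 70.01 j6 0.8 F [ 0.9 -0.7  0. ] w 88.2
roll first 0.0001 then shift m: -0.0006 -0.0008 0.0023
```

```bash
python3 -m handwheel '[[1,[0,0,0.0015],0],[0,[0,0,0],0],[0,[0,0,0],0],[0,[0,0,0],0],[0,[0,0,0],0],[0,[0,0,0],0],[0,[0,0,0],0],[0,[0,0,0],0],[0,[0,0,0],0],[0,[0,0,0],0]]';python3 go.py 497 271.4 36 70;  python3 -m handwheel '[[0,[0,0,-0.015],0],[0,[0,0,-0.03],0],[0,[0,0,-0.035],0],[0,[0,0,-0.04],0],[0,[0,0,-0.03],-0.11],[0,[0,0,0],-0.11],[0,[0,0,0],-0.11],[0,[0,0,0],0],[0,[0,0,0],0]]';python3 go.py 628.3 -26.8 180 89
```

```text
time_s: 14.05
tcp_pos: [496.3, 271.1, 35.1]
tool_rot: [-0.0, 0.819, 0.574, -0.0]
contact_force: [-3.7, 1.1, 3.7]
grip_width: 53.0
t 14.05 tcp [496.3 271.1  35.1] psi 70.0 j6 0.8 F [-3.7  1.1  3.7] w 53.0
roll first -0.0000 then shift m: 0.0005 0.0006 -0.0009
time_s: 14.95
tcp_pos: [496.8, 270.8, 185.4]
tool_rot: [0.0, 0.715, 0.699, 0.0]
contact_force: [-0.3, -0.9, -2.1]
grip_width: 53.3
t 14.95 tcp [496.8 270.8 185.4] psi 88.76 j6 0.48 F [-0.3 -0.9 -2.1] w 53.3
roll first -0.0042 then shift m: -0.2953 0.1367 0.0054
```

```bash
python3 -m handwheel '[[0,[-0.025,0.0117,0],-0.004],[0,[-0.0386,0.0178,0],0],[0,[-0.0386,0.0178,0],0],[0,[-0.0386,0.0178,0],0],[0,[-0.0386,0.0178,0],0],[0,[-0.0386,0.0178,0],0],[0,[-0.0386,0.0178,0],0],[0,[-0.0386,0.0179,0],0],[0,[0,0,0],0],[0,[0,0,0],0],[0,[0,0,0],0]]';python3 go.py 628.3 -26.8 80 89; python3 -m handwheel '[[0,[0,0,0.03],0],[0,[0,0,0.03],0],[0,[0,0,0.02],0],[0,[0,0,0],0],[0,[0,0,0],0],[0,[0,0,0],0]]';python3 go.py 628.3 -26.8 80 89; python3 - <<'E'
from station import imaging
from h import *
for n in("scene",):
    f=imaging.grab_frame(n);np.savez(n+"5.npz",**f)
s=load("scene5.npz")
cv2.imwrite("pics/f1.png",crop(s,220,100,200,220,3));cv2.imwrite("pics/f2.png",crop(s,290,180,90,100,7))
E
```

```text
time_s: 16.05
tcp_pos: [627.9, -25.5, 184.6]
tool_rot: [-0.001, 0.713, 0.702, -0.0]
contact_force: [0.3, 0.1, -2.3]
grip_width: 53.1
t 16.05 tcp [627.9 -25.5 184.6] psi 89.1 j6 -0.06 F [ 0.3  0.1 -2.3] w 53.1
roll first 0.0017 then shift m: -0.0013 0.0004 0.1046
time_s: 16.65
tcp_pos: [629.8, -25.5, 107.1]
tool_rot: [0.001, 0.712, 0.702, 0.001]
contact_force: [0.4, -0.1, -1.4]
grip_width: 52.9
t 16.65 tcp [629.8 -25.5 107.1] psi 89.19 j6 -0.07 F [ 0.4 -0.1 -1.4] w 52.9
roll first 0.0032 then shift m: -0.0013 -0.0014 0.0271
```

View pics/f1.png

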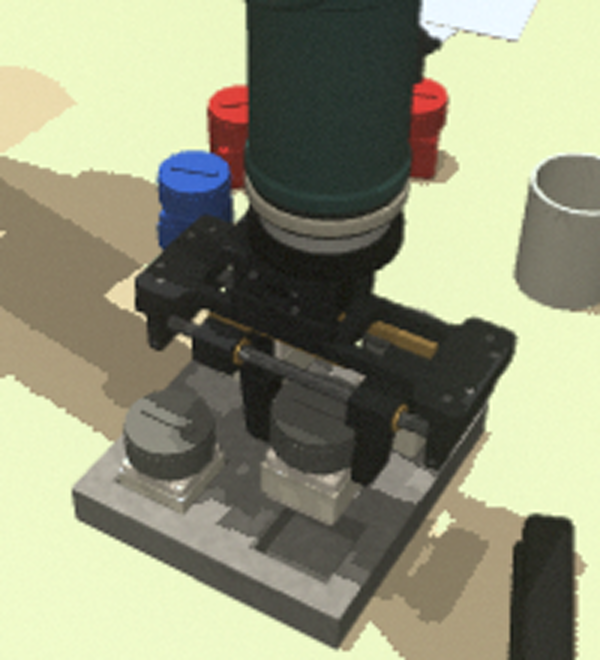

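View pics/f2.png

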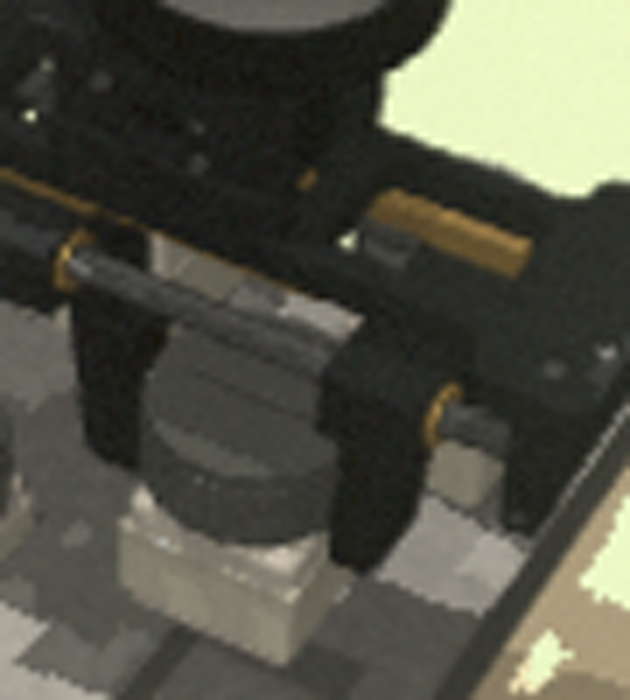

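```bash
python3 - <<'E'
from h import *
s=load("scene5.npz")
cv2.imwrite("pics/f3.png",crop(s,300,240,50,45,14))
E
```

```text
(no output)
```

View pics/f3.png

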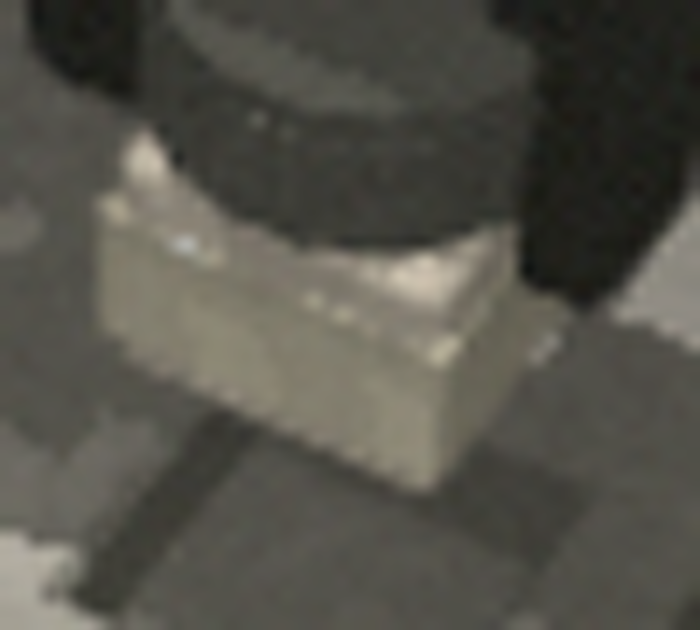

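```bash
python3 - <<'E'
from h import *
s=load("scene5.npz")
K=lambda U,V:((U+.5)/14-.5+300,(V+.5)/14-.5+240)
def y(a,b,z):
    A,B=plane(s,*K(*a),z),plane(s,*K(*b),z);d=B-A;print(A.round(1),B.round(1),((np.degrees(np.arctan2(d[1],d[0]))+45)%90-45).round(1),np.linalg.norm(d).round(1))
y((120,355),(425,490),72);y((425,490),(530,365),72);y((100,205),(440,350),108)
E
```

```text
[607.  -43.9  72. ] [649.7 -43.5  72. ] 0.5 42.8
[649.7 -43.5  72. ] [651.4 -19.6  72. ] -4.0 24.0
[608.6 -51.3 108. ] [654.1 -50.6 108. ] 0.9 45.5
```

```bash
python3 -m handwheel '[[0,[-0.002,-0.0005,0.01],0.026],[0,[0,0,0.015],0],[0,[0,0,0.011],0],[0,[0,0,0],0],[0,[0,0,0],0],[0,[0,0,0],0]]';python3 go.py 628.3 -26.8 43 89; python3 - <<'E'
from station import imaging
from h import *
for n in("scene",):
    f=imaging.grab_frame(n);np.savez(n+"6.npz",**f)
s=load("scene6.npz")
cv2.imwrite("pics/f4.png",crop(s,285,225,70,80,9))
E
```

```text
time_s: 17.3
tcp_pos: [628.3, -28.2, 69.2]
tool_rot: [0.0, 0.721, 0.692, 0.0]
contact_force: [-0.4, -0.5, -2.1]
grip_width: 53.1
t 17.3 tcp [628.3 -28.2  69.2] psi 87.65 j6 -0.04 F [-0.4 -0.5 -2.1] w 53.1
roll first -0.0236 then shift m: 0.0014 0.0000 0.0262
```

View pics/f4.png

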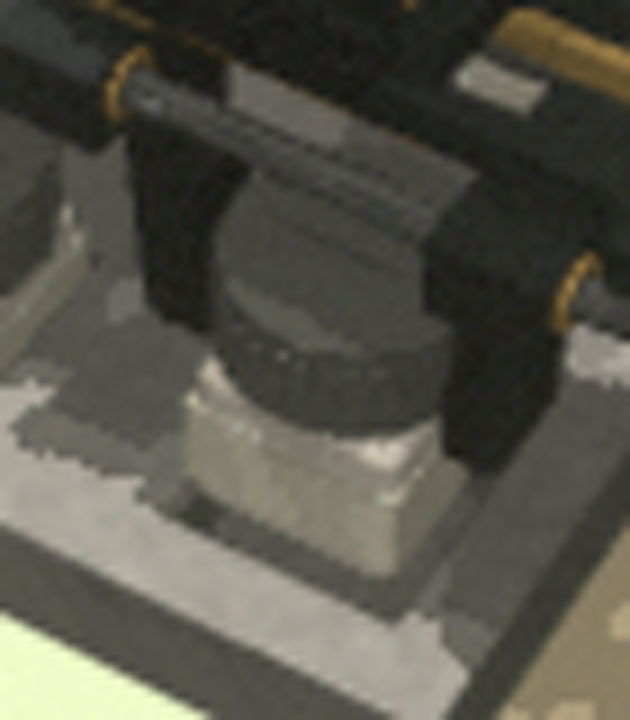

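```bash
python3 - <<'E'
from h import *
s=load("scene6.npz")
K=lambda U,V:((U+.5)/9-.5+285,(V+.5)/9-.5+225)
for p in((385,578),(195,490),(470,480)):
    print([plane(s,*K(*p),z).round(1)[:2] for z in(33,35)])
E
```

```text
[array([647.3, -45.6]), array([648. , -46.9])]
[array([604.1, -45.6]), array([604.9, -47. ])]
[array([650.2, -15.6]), array([650.8, -17. ])]
```

```bash
python3 -m handwheel '[[0,[0,0.0006,0.004],0],[0,[0,0,0.005],0],[0,[0,0,0],0],[0,[0,0,0],0]]';python3 -m handwheel '[[0,[0,0,0.003],0],[0,[0,0,0.003],0],[0,[0,0,0],0],[0,[0,0,0],0]]';python3 go.py 628.3 -26.8 43 89
```

```text
time_s: 17.75
tcp_pos: [628.3, -28.2, 59.8]
tool_rot: [-0.0, 0.721, 0.692, -0.0]
contact_force: [-0.2, 0.2, -1.8]
grip_width: 53.1
time_s: 18.15
tcp_pos: [628.4, -28.2, 53.9]
tool_rot: [-0.0, 0.721, 0.692, -0.0]
contact_force: [0.8, 0.5, -1.7]
grip_width: 52.8
t 18.15 tcp [628.4 -28.2  53.9] psi 87.65 j6 -0.04 F [ 0.8  0.5 -1.7] w 52.8
roll first -0.0235 then shift m: 0.0014 -0.0002 0.0109
```

Free so far, with the underside at about 19 mm inside the pocket.

```bash
python3 -m handwheel '[[0,[0,0,0.004],0],[0,[0,0,0.003],0],[0,[0,0,0],0],[0,[0,0,0],0]]';python3 -m handwheel '[[0,[0,0,0.0025],0],[0,[0,0,0],0],[0,[0,0,0],0]]';python3 -m handwheel '[[0,[0,0,0.0015],0],[0,[0,0,0],0],[0,[0,0,0],0]]'
```

```text
time_s: 18.55
tcp_pos: [628.4, -28.2, 46.9]
tool_rot: [-0.0, 0.721, 0.692, -0.0]
contact_force: [0.6, -0.2, -1.4]
grip_width: 53.0
time_s: 18.85
tcp_pos: [628.6, -28.2, 44.6]
tool_rot: [-0.0, 0.721, 0.692, -0.0]
contact_force: [0.7, -1.0, -2.4]
grip_width: 53.3
time_s: 19.15
tcp_pos: [628.7, -28.2, 43.2]
tool_rot: [0.0, 0.721, 0.692, 0.0]
contact_force: [0.1, 0.4, -1.6]
grip_width: 53.2
```

```bash
python3 -m handwheel '[[0,[0,0,0.0012],0],[0,[0,0,0],0],[0,[0,0,0],0]]';python3 -m handwheel '[[0,[0,0,0.0012],0],[0,[0,0,0],0],[0,[0,0,0],0]]'
```

```text
time_s: 19.45
tcp_pos: [628.7, -28.2, 43.2]
tool_rot: [0.0, 0.721, 0.692, 0.0]
contact_force: [-3.0, -0.6, 4.9]
grip_width: 53.1
time_s: 19.75
tcp_pos: [628.8, -28.2, 43.1]
tool_rot: [0.0, 0.721, 0.692, -0.0]
contact_force: [-5.7, -0.6, 11.5]
grip_width: 53.1
```

```bash
python3 -m handwheel '[[1,[0,0,-0.001],0],[1,[0,0,-0.001],0],[1,[0,0,0],0],[1,[0,0,0],0],[1,[0,0,0],0],[1,[0,0,0],0],[1,[0,0,-0.02],0],[1,[0,0,-0.04],0],[1,[0,0,-0.05],0],[1,[0,0,-0.05],0],[1,[0,0,0],0],[1,[0,0,0],0]]';python3 go.py 630.6 87.0 160 88;python3 - <<'E'
from station import imaging
from h import *
for n in("scene","top"):
    f=imaging.grab_frame(n);np.savez(n+"7.npz",**f)
s=load("scene7.npz");t=load("top7.npz")
cv2.imwrite("pics/g1.png",crop(s,235,130,200,200,3));cv2.imwrite("pics/g2.png",crop(t,220,180,160,140,3))
E
```

```text
time_s: 20.95
tcp_pos: [630.0, -28.3, 205.2]
tool_rot: [0.002, 0.721, 0.692, 0.002]
contact_force: [-0.3, 0.0, -0.3]
grip_width: 88.4
t 20.95 tcp [630.  -28.3 205.2] psi 87.65 j6 -0.04 F [-0.3  0.  -0.3] w 88.4
roll first -0.0061 then shift m: 0.1152 -0.0034 0.0452
```

View pics/g1.png

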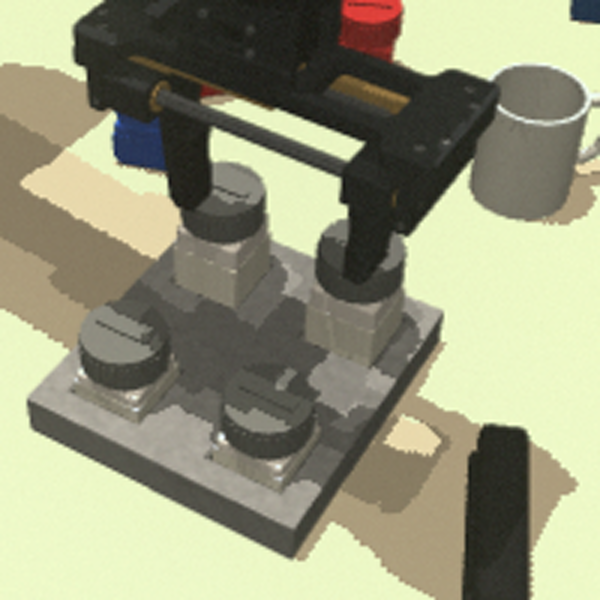

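Both jars now sit in their pockets, level with their row mates: the short one at (265,420) in the crop and the tall one at (358,290). Next I move over the tall cap.

```bash
python3 -m handwheel '[[1,[0.03,0,0.005],0],[1,[0.045,-0.0015,0.015],0],[1,[0.0405,-0.0012,0.02],0],[1,[0,0,0],0],[1,[0,0,0],0],[1,[0,0,0],0],[1,[0,0,0],0]]';python3 go.py 630.9 87.4 73 88
```

```text
time_s: 21.75
tcp_pos: [630.9, 86.1, 162.9]
tool_rot: [0.0, 0.722, 0.692, -0.0]
contact_force: [0.1, -0.2, 0.5]
grip_width: 88.4
t 21.75 tcp [630.9  86.1 162.9] psi 87.57 j6 0.14 F [ 0.1 -0.2  0.5] w 88.4
roll first -0.0075 then shift m: 0.0013 -0.0001 0.0899
```

```bash
python3 -m handwheel '[[1,[0.0008,0,0.02],0],[1,[0,0,0.025],0],[1,[0,0,0.025],0],[1,[0,0,0.015],0],[1,[0,0,0.004],0],[1,[0,0,0],0],[1,[0,0,0],0],[1,[0,0,0],0]]';python3 go.py 630.9 87.4 73 88; python3 -m handwheel '[[0,[0,0,0],0],[0,[0,0,0],0],[0,[0,0,0],0],[0,[0,0,0],0],[0,[0,0,0],0],[0,[0,0,0],0],[0,[0,0,0],0],[0,[0,0,0],0],[0,[0,0,0],0]]';python3 -c "
from station import robot;s=robot.read_state();print(s['wrist_torque'],s['joint_positions'])"
```

```text
time_s: 22.55
tcp_pos: [631.9, 88.2, 75.4]
tool_rot: [0.001, 0.721, 0.692, 0.001]
contact_force: [-0.6, 0.2, 0.2]
grip_width: 87.9
t 22.55 tcp [631.9  88.2  75.4] psi 87.65 j6 0.14 F [-0.6  0.2  0.2] w 87.9
roll first -0.0062 then shift m: -0.0008 -0.0010 0.0024
time_s: 23.45
tcp_pos: [630.6, 88.2, 73.8]
tool_rot: [-0.0, 0.721, 0.692, -0.0]
contact_force: [-1.6, 1.4, 1.9]
grip_width: 53.7
[-0.00882495  0.08501255 -0.03092071] [9.97520361e-02 3.37895761e-01 1.83270989e+00 8.54031454e-05
 9.71238066e-01 1.40718694e-01]
```

```bash
python3 -m handwheel '[[0,[0,0,0],-0.08],[0,[0,0,0],-0.1],[0,[0,0,0],-0.1],[0,[0,0,0],-0.1],[0,[0,0,0],0],[0,[0,0,0],0]]';python3 go.py 630.9 87.4 73 88;python3 -c "
from station import robot;s=robot.read_state();print(s['wrist_torque'])";python3 -m handwheel '[[0,[0,0,0],-0.1],[0,[0,0,0],-0.1],[0,[0,0,0],-0.1],[0,[0,0,0],-0.1],[0,[0,0,0],0]]';python3 go.py 630.9 87.4 73 88;python3 -c "
from station import robot;s=robot.read_state();print(s['wrist_torque'])"
```

```text
time_s: 24.05
tcp_pos: [630.5, 88.4, 73.9]
tool_rot: [-0.0, 0.579, 0.816, 0.0]
contact_force: [-3.2, 2.3, 4.8]
grip_width: 53.7
t 24.05 tcp [630.5  88.4  73.9] psi 109.3 j6 -0.24 F [-3.2  2.3  4.8] w 53.7
roll first 0.3717 then shift m: -0.0010 0.0005 0.0009
[0.35040841 0.44069525 0.05618887]
time_s: 24.55
tcp_pos: [627.3, 90.1, 74.9]
tool_rot: [-0.004, 0.404, 0.915, -0.0]
contact_force: [-13.9, 6.8, 15.2]
grip_width: 53.1
t 24.55 tcp [627.3  90.1  74.9] psi 132.29 j6 -0.64 F [-13.9   6.8  15.2] w 53.1
roll first 0.7730 then shift m: -0.0025 0.0037 0.0019
[1.05013119 2.29792762 0.0088699 ]
```

```bash
python3 - <<'E'
from station import imaging
from h import *
for n in("scene","top"):
    f=imaging.grab_frame(n);np.savez(n+"8.npz",**f)
s=load("scene8.npz");t=load("top8.npz")
cv2.imwrite("pics/g3.png",crop(s,260,120,160,150,4));cv2.imwrite("pics/g4.png",crop(t,220,150,160,140,3))
E
```

```text
(no output)
```

View pics/g3.png

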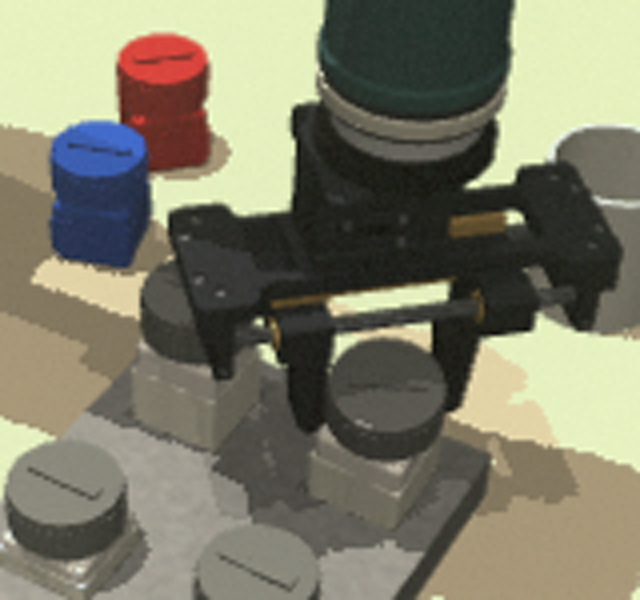

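View pics/g4.png

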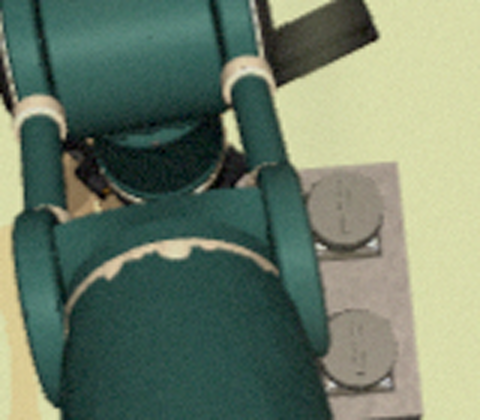

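```bash
python3 - <<'E'
from h import *
a=load("scene4.npz");b=load("scene8.npz")
cv2.imwrite("pics/g5.png",np.hstack([crop(a,325,190,60,70,7),crop(b,325,190,60,70,7)]))
E
python3 -c "
from station import robot;s=robot.read_state();print(s)"
```

```text
{'time_s': 24.65, 'joint_positions': array([ 0.10151306,  0.33547529,  1.83372311,  0.0038654 ,  0.97929446,
       -0.6374414 ]), 'qd': array([ 0.00083799, -0.00186868,  0.00140504, -0.00177668, -0.00164864,
        0.00209923]), 'tau': array([-5.69687203e+00, -4.15324116e+01, -3.22435570e+01, -2.21051574e+00,
       -4.45642769e+00, -1.46173013e-02]), 'tcp_pos': array([627.34558156,  90.02975223,  74.88368851]), 'tool_rot': array([-3.79019162e-03,  4.05020228e-01,  9.14299814e-01, -3.15515964e-04]), 'contact_force': array([-13.4645281 ,   6.26609497,  15.09767139]), 'wrist_torque': array([ 1.0029475 ,  2.26202661, -0.00251452]), 'grip_width': 52.69661885210917}
```

View pics/g5.png

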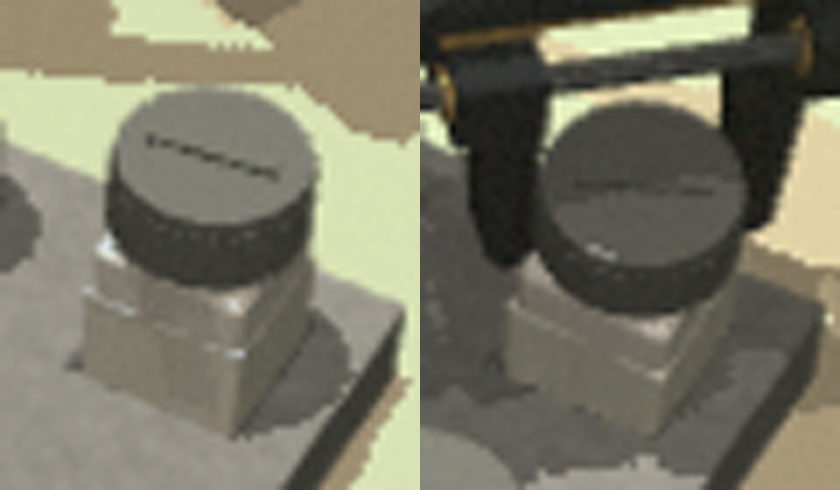

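```bash
python3 - <<'E'
from h import *
b=load("scene8.npz");a=load("scene4.npz")
K=lambda U,V:((U+.5)/7-.5+325,(V+.5)/7-.5+190)
for f,p,q in((a,(148,137),(278,175)),(b,(155,187),(295,190))):
    A,B=plane(f,*K(*p),105),plane(f,*K(*q),105);d=B-A;print(A,B,np.degrees(np.arctan2(d[1],d[0])),np.linalg.norm(d))
# body top shoulder & sides
def y(f,p,q,z):
    A,B=plane(f,*K(*p),z),plane(f,*K(*q),z);d=B-A;print(A.round(1),B.round(1),((np.degrees(np.arctan2(d[1],d[0]))+45)%90-45).round(1),np.linalg.norm(d).round(1))
y(a,(85,292),(240,352),57);y(b,(90,310),(235,375),57)
y(a,(80,370),(235,435),30);y(b,(90,370),(230,435),30)
e1,m=capell(b,int(325+220/7),int(190+160/7),tol=14);print(e1,m.sum(),plane(b,*e1[0],105))
for n,p in(("tcp",(627.3,90,75)),):print(proj(b,p))
E
```

```text
[612.42250648  83.22590587 105.        ] [648.34760654  87.5782583  105.        ] 6.907761086012703 36.187785033221154
[622.77697682  67.07379274 105.        ] [654.61592692  84.69536288 105.        ] 28.962752646652053 36.39008763531696
[604.8  66.9  57. ] [651.2  68.2  57. ] 1.6 46.4
[609.2  61.6  57. ] [653.8  59.9  57. ] -2.1 44.6
[606.5  63.5  30. ] [654.4  63.6  30. ] 0.1 47.9
[608.9  64.9  30. ] [653.3  62.9  30. ] -2.6 44.4
((361.4640197753906, 225.19325256347656), (31.94053077697754, 50.15665817260742), 135.40011596679688) 932 [655.97049987  59.97294285 105.        ]
(np.float64(353.35334860616103), np.float64(221.47414303041427))
```

The forces and the tilted jar in the right-hand panel (bar centre at about (225,188)) show what went wrong. The finger tips were at z=74, below the body top at 78, and they hit the square body's corners as they turned. I'll release, check that the jar settles back, and regrip higher, on the cap only.

```bash
python3 -m handwheel '[[1,[0,0,0],0],[1,[0,0,0],0],[1,[0,0,0],0],[1,[0,0,0],0],[1,[0,0,0],0],[1,[0,0,0],0]]';python3 -m handwheel '[[1,[0,0,-0.03],0],[1,[0,0,-0.04],0],[1,[0,0,-0.04],0],[1,[0,-0.03,-0.02],0],[1,[0,-0.04,0],0],[1,[0,-0.04,0],0],[1,[0,0,0],0],[1,[0,0,0],0]]';python3 go.py 630.9 86 200 88;python3 - <<'E'
from station import imaging
from h import *
for n in("scene","top"):
    f=imaging.grab_frame(n);np.savez(n+"9.npz",**f)
s=load("scene9.npz");t=load("top9.npz")
cv2.imwrite("pics/k1.png",np.hstack([crop(s,235,150,160,170,4)]));cv2.imwrite("pics/k2.png",crop(t,220,180,160,140,4))
E
```

```text
time_s: 25.25
tcp_pos: [630.9, 87.9, 73.6]
tool_rot: [0.0, 0.404, 0.915, -0.0]
contact_force: [0.0, 0.3, 0.4]
grip_width: 88.4
time_s: 26.05
tcp_pos: [549.3, 13.5, 204.0]
tool_rot: [0.0, 0.405, 0.914, 0.0]
contact_force: [-0.6, 0.7, -0.6]
grip_width: 88.5
t 26.05 tcp [549.3  13.5 204. ] psi 132.24 j6 -0.76 F [-0.6  0.7 -0.6] w 88.5
roll first 0.7722 then shift m: 0.0753 0.0790 0.0040
```

View pics/k1.png

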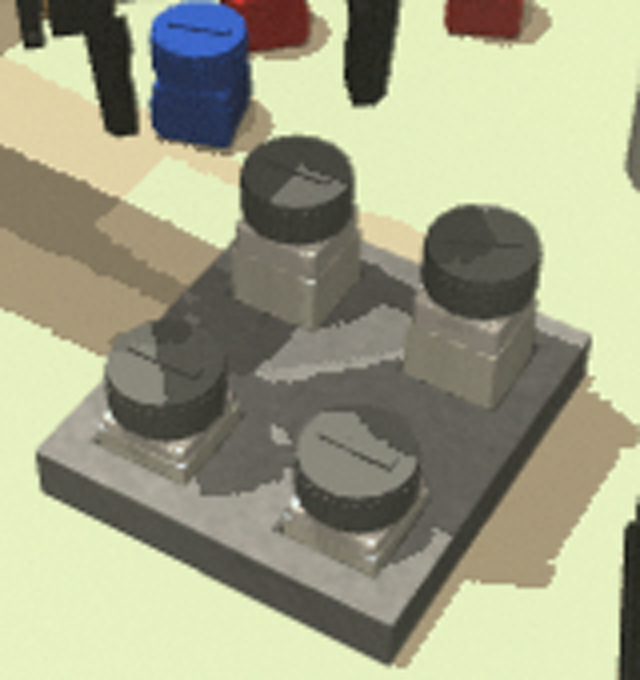

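View pics/k2.png

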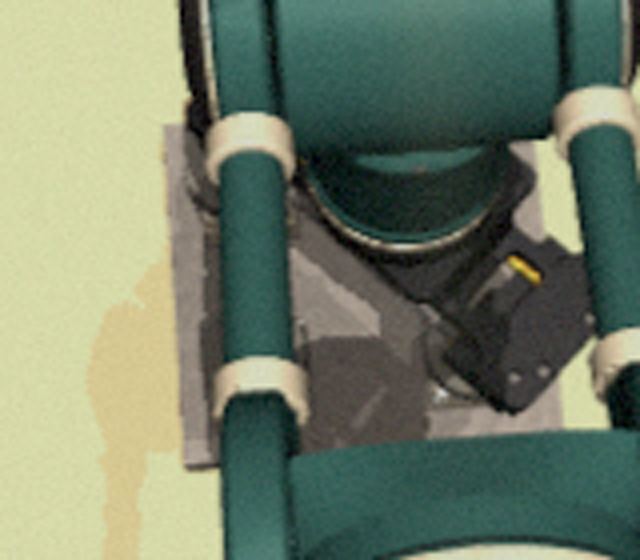

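```bash
python3 - <<'E'
from h import *
b=load("scene9.npz");K=lambda U,V:((U+.5)/4-.5+235,(V+.5)/4-.5+150)
A,B=plane(b,*K(447,243),105),plane(b,*K(522,244),105);d=B-A;print(A,B,np.degrees(np.arctan2(d[1],d[0])),np.linalg.norm(d))
cv2.imwrite("pics/k3.png",crop(b,330,190,60,70,9))
E
```

```text
[615.00768705  80.86278422 105.        ] [645.08608158  97.98781944 105.        ] 29.65488083839997 34.61179928023622
```

View pics/k3.png

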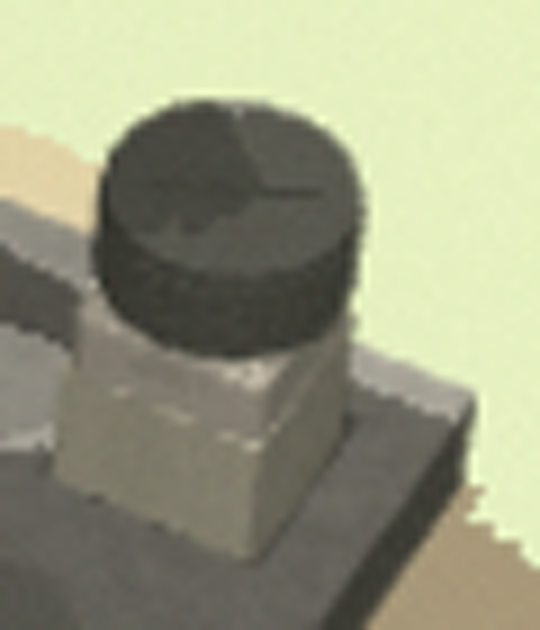

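```bash
python3 - <<'E'
from h import *
b=load("scene9.npz");print(plane(b,355.7,210.9,105))
E
python3 -m handwheel '[[1,[0,0,0],0.13],[1,[0,0,0],0.13],[1,[0,0,0],0.13],[1,[0,0,0],0.13],[1,[0,0,0],0.13],[1,[0,0,0],0.122],[1,[0.025,0.026,0],0],[1,[0.025,0.026,0],0],[1,[0.025,0.027,0.01],0],[1,[0,0,0.02],0],[1,[0,0,0],0],[1,[0,0,0],0]]';python3 -m handwheel '[[1,[0,0,0],0],[1,[0,0,0],0]]';python3 go.py 630.9 87.2 81 88
```

```text
[630.44466239  88.40002905 105.        ]
time_s: 27.35
tcp_pos: [630.5, 87.0, 172.7]
tool_rot: [-0.001, 0.718, 0.696, -0.001]
contact_force: [0.1, -0.7, 0.6]
grip_width: 88.1
time_s: 27.55
tcp_pos: [631.3, 86.1, 175.1]
tool_rot: [0.001, 0.719, 0.695, 0.001]
contact_force: [0.5, -0.2, -1.0]
grip_width: 87.6
t 27.55 tcp [631.3  86.1 175.1] psi 88.08 j6 0.13 F [ 0.5 -0.2 -1. ] w 87.6
roll first 0.0014 then shift m: 0.0010 -0.0005 0.0941
```

```bash
python3 -m handwheel '[[1,[0.002,0,0.02],0],[1,[0,0,0.03],0],[1,[0,0,0.025],0],[1,[0,0,0.014],0],[1,[0,0,0.004],0],[1,[0,0,0],0],[1,[0,0,0],0],[1,[0,0,0],0]]';python3 go.py 630.9 88 82 88
```

```text
time_s: 28.35
tcp_pos: [632.2, 88.5, 82.6]
tool_rot: [0.001, 0.719, 0.695, 0.001]
contact_force: [0.1, -0.2, -0.2]
grip_width: 88.3
t 28.35 tcp [632.2  88.5  82.6] psi 88.11 j6 0.13 F [ 0.1 -0.2 -0.2] w 88.3
roll first 0.0019 then shift m: -0.0006 -0.0013 0.0006
```

```bash
python3 -m handwheel '[[0,[0,0,0],0],[0,[0,0,0],0],[0,[0,0,0],0],[0,[0,0,0],0],[0,[0,0,0],0],[0,[0,0,0],0],[0,[0,0,0],0],[0,[0,0,0],0],[0,[0,0,0],0]]';python3 -m handwheel '[[0,[0,0,0],-0.08],[0,[0,0,0],-0.1],[0,[0,0,0],-0.05],[0,[0,0,0],0],[0,[0,0,0],0]]';python3 -c "
from station import robot;s=robot.read_state();print(s['wrist_torque'])"
```

```text
time_s: 29.25
tcp_pos: [630.6, 88.4, 80.8]
tool_rot: [-0.0, 0.719, 0.695, -0.0]
contact_force: [-2.6, 0.5, 2.4]
grip_width: 53.9
time_s: 29.75
tcp_pos: [631.3, 88.5, 80.8]
tool_rot: [0.0, 0.635, 0.773, 0.0]
contact_force: [-0.2, -0.7, 0.9]
grip_width: 53.7
[ 0.05341365 -0.25157702 -0.02233826]
```

Clean this time: no forces building up. I'll keep turning in small steps and watch the vertical force for the release.

```bash
for i in 1; do python3 -m handwheel '[[0,[0,0,0],-0.1],[0,[0,0,0],-0.1],[0,[0,0,0],0]]'; done;python3 -m handwheel '[[0,[0,0,0],-0.08],[0,[0,0,0],-0.05],[0,[0,0,0],0]]';python3 go.py 630.9 88 82 88;python3 -c "
from station import robot;s=robot.read_state();print(s['wrist_torque'])"
```

```text
time_s: 30.05
tcp_pos: [631.4, 88.6, 80.8]
tool_rot: [0.0, 0.554, 0.833, 0.0]
contact_force: [0.4, 0.4, -0.4]
grip_width: 53.9
time_s: 30.35
tcp_pos: [631.3, 88.6, 80.9]
tool_rot: [0.0, 0.5, 0.866, 0.0]
contact_force: [-0.7, 1.8, -0.7]
grip_width: 53.9
t 30.35 tcp [631.3  88.6  80.9] psi 120.05 j6 -0.42 F [-0.7  1.8 -0.7] w 53.9
roll first 0.5593 then shift m: -0.0006 -0.0004 -0.0011
[ 0.26461007 -0.37394141 -0.02288499]
```

```bash
python3 - <<'E'
from station import imaging
from h import *
for n in("scene",):
    f=imaging.grab_frame(n);np.savez(n+"10.npz",**f)
s=load("scene10.npz")
cv2.imwrite("pics/m1.png",np.hstack([crop(s,310,170,90,95,7)]))
E
```

```text
(no output)
```

View pics/m1.png

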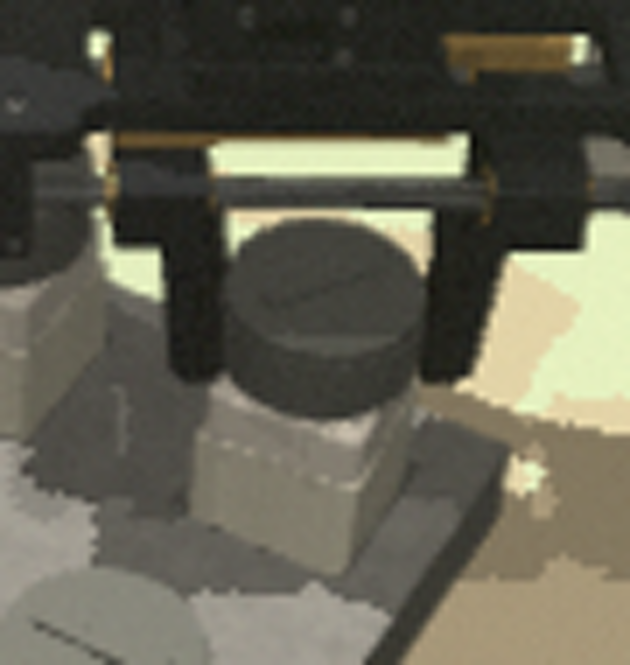

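```bash
python3 -m handwheel '[[0,[0,0,0],-0.06],[0,[0,0,0],0],[0,[0,0,0],0]]';python3 -m handwheel '[[0,[0,0,0],-0.06],[0,[0,0,0],0],[0,[0,0,0],0]]';python3 -m handwheel '[[0,[0,0,0],-0.06],[0,[0,0,0],0],[0,[0,0,0],0]]'
```

```text
time_s: 30.7
tcp_pos: [631.3, 88.6, 81.0]
tool_rot: [0.0, 0.473, 0.881, 0.0]
contact_force: [0.5, 1.1, 0.7]
grip_width: 53.6
time_s: 31.0
tcp_pos: [631.2, 88.6, 81.1]
tool_rot: [0.0, 0.447, 0.895, 0.0]
contact_force: [1.2, 2.6, 2.9]
grip_width: 53.5
time_s: 31.3
tcp_pos: [631.1, 88.5, 81.3]
tool_rot: [0.0, 0.419, 0.908, 0.0]
contact_force: [-1.2, 1.9, 4.5]
grip_width: 53.8
```

```bash
python3 -m handwheel '[[0,[0,0,0],-0.05],[0,[0,0,0],0],[0,[0,0,0],0]]';python3 -c "
from station import robot;s=robot.read_state();print(s['wrist_torque'])";python3 -m handwheel '[[0,[0,0,0],-0.05],[0,[0,0,0],0],[0,[0,0,0],0]]';python3 -c "
from station import robot;s=robot.read_state();print(s['wrist_torque'])"
```

```text
time_s: 31.6
tcp_pos: [631.3, 88.3, 82.1]
tool_rot: [0.0, 0.396, 0.918, 0.0]
contact_force: [-2.4, 1.4, 8.8]
grip_width: 53.7
[0.35515033 0.20898206 0.02735101]
time_s: 31.9
tcp_pos: [631.6, 88.2, 82.4]
tool_rot: [0.001, 0.373, 0.928, 0.0]
contact_force: [-1.6, 2.3, 9.2]
grip_width: 53.8
[0.24112701 0.08150337 0.02707937]
```

```bash
python3 -m handwheel '[[0,[0,0,-0.001],0],[0,[0,0,-0.001],0],[0,[0,0,0],0],[0,[0,0,0],0]]';python3 -m handwheel '[[0,[0,0,-0.002],0],[0,[0,0,0],0],[0,[0,0,0],0]]';python3 - <<'E'
from station import imaging
from h import *
for n in("scene",):
    f=imaging.grab_frame(n);np.savez(n+"11.npz",**f)
s=load("scene11.npz")
cv2.imwrite("pics/m2.png",np.hstack([crop(s,310,170,90,95,7)]))
E
```

```text
time_s: 32.3
tcp_pos: [631.1, 88.2, 83.5]
tool_rot: [0.0, 0.373, 0.928, -0.0]
contact_force: [-0.8, 1.2, 6.6]
grip_width: 54.0
time_s: 32.6
tcp_pos: [630.1, 88.0, 83.8]
tool_rot: [-0.001, 0.373, 0.928, -0.001]
contact_force: [-0.3, -0.2, -0.6]
grip_width: 53.6
```

View pics/m2.png

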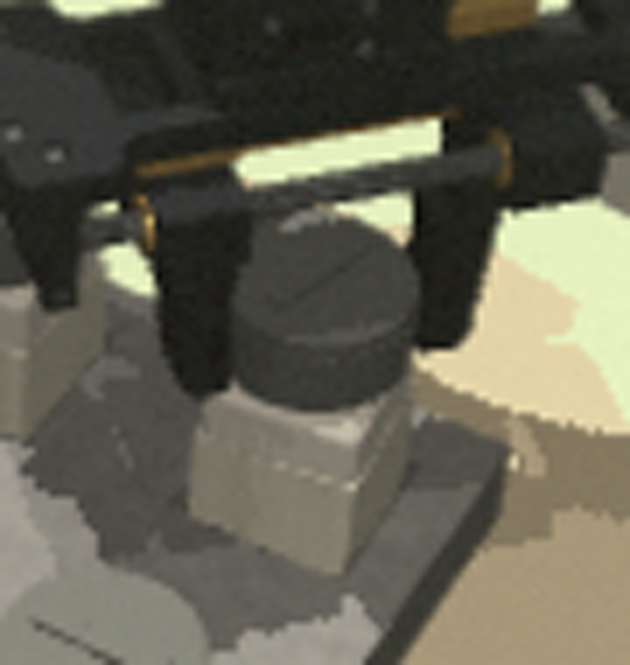

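The cap is free and the jar has not moved (foot corner still at about (340,575)). I'll lift gently.

```bash
python3 -m handwheel '[[0,[0,0,-0.003],0],[0,[0,0,-0.003],0],[0,[0,0,0],0],[0,[0,0,0],0]]';python3 -m handwheel '[[0,[0,0,-0.005],0],[0,[0,0,-0.005],0],[0,[0,0,-0.005],0],[0,[0,0,0],0],[0,[0,0,0],0]]'; python3 -m handwheel '[[0,[0,0,-0.006],0],[0,[0,0,-0.008],0],[0,[0,0,-0.007],0],[0,[0,0,-0.003],0],[0,[0,0,0],0],[0,[0,0,0],0],[0,[0,0,0],0]]';python3 go.py 631 88 128.8 136;python3 - <<'E'
from station import imaging
from h import *
for n in("scene","top"):
    f=imaging.grab_frame(n);np.savez(n+"12.npz",**f)
s=load("scene12.npz")
cv2.imwrite("pics/n1.png",crop(s,235,130,180,180,4));cv2.imwrite("pics/n2.png",np.hstack([crop(s,310,150,90,115,6)]))
E
```

```text
time_s: 33.05
tcp_pos: [631.1, 88.4, 91.1]
tool_rot: [0.0, 0.373, 0.928, 0.0]
contact_force: [0.0, 0.1, 0.1]
grip_width: 54.0
time_s: 33.55
tcp_pos: [631.1, 88.4, 106.2]
tool_rot: [0.0, 0.373, 0.928, 0.0]
contact_force: [-0.0, -1.0, 0.3]
grip_width: 53.7
time_s: 34.25
tcp_pos: [630.6, 88.4, 129.4]
tool_rot: [-0.0, 0.373, 0.928, -0.0]
contact_force: [-0.3, -0.3, -0.2]
grip_width: 53.8
t 34.25 tcp [630.6  88.4 129.4] psi 136.24 j6 -0.71 F [-0.3 -0.3 -0.2] w 53.8
roll first 0.0041 then shift m: -0.0006 0.0000 0.0006
```

View pics/n1.png

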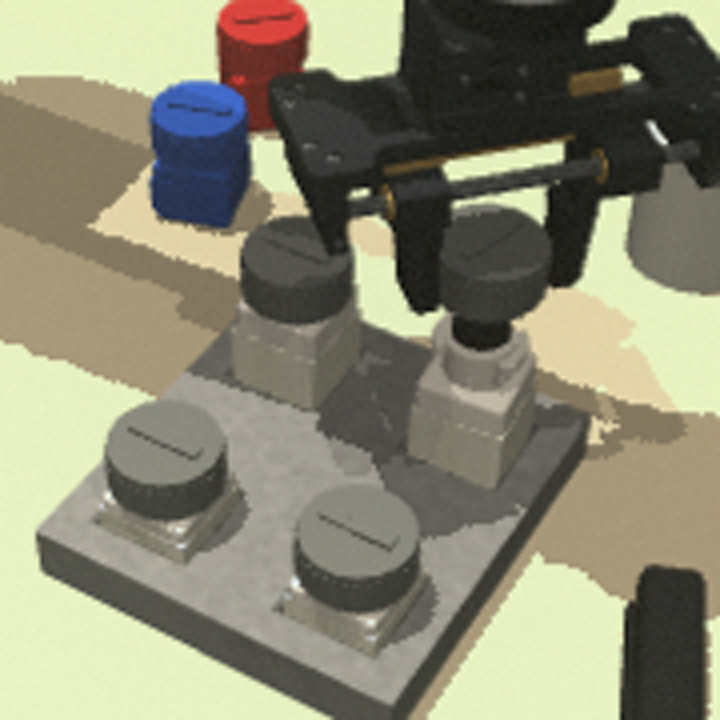

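View pics/n2.png

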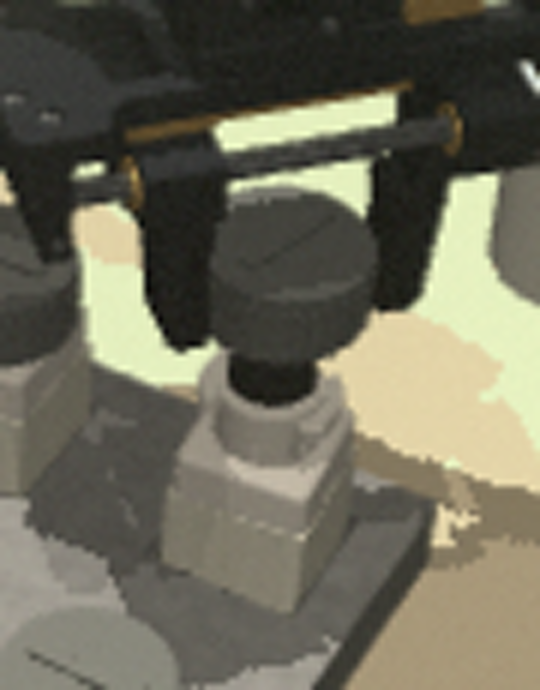

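```bash
python3 - <<'E'
from h import *
s=load("scene12.npz");c=np.array([630.6,88.2]);o=s["extrinsics"][:3,3]
h=(o[:2]-c)/np.linalg.norm(o[:2]-c);near=c+27*h
for z in(122,125,128,131,134):print(z,((np.array(proj(s,(*near,z)))+.5-[310,150])*6).round(0),"top",((np.array(proj(s,(*near,z+25)))+.5-[310,150])*6).round(0))
nk=c+17*h;print("neck top near",((np.array(proj(s,(*nk,98)))+.5-[310,150])*6).round(0))
K=lambda U,V:((U+.5)/6-.5+310,(V+.5)/6-.5+150)
print(plane(s,*K(294,245),153),plane(s,*K(294,245),150))
E
```

```text
122 [275. 388.] top [282. 325.]
125 [276. 381.] top [283. 317.]
128 [277. 373.] top [284. 309.]
131 [278. 366.] top [285. 301.]
134 [279. 358.] top [285. 293.]
neck top near [272. 423.]
[631.05036783  90.21990574 153.        ] [629.69288939  93.55953506 150.        ]
```

```bash
python3 - <<'E'
from h import *
a=load("scene0.npz");b=load("scene12.npz");
def fb(f,x,y,w,h):
    g=f["color"][y:y+h,x:x+w].astype(int);return g
for n,(x,y,w,h) in {"stapler":(385,265,35,85),"bottle":(250,370,60,75),"rowS":(255,228,45,40),"red/blue":(270,120,45,70)}.items():
    print(n,np.abs(fb(a,x,y,w,h)-fb(b,x,y,w,h)).mean().round(1))
for n in("scene",):cv2.imwrite("pics/z.png",np.clip(b["color"][:,:,::-1]*1.5,0,255).astype(np.uint8))
E
```

```text
stapler 9.3
bottle 7.1
rowS 4.8
red/blue 12.5
```

View pics/z.png

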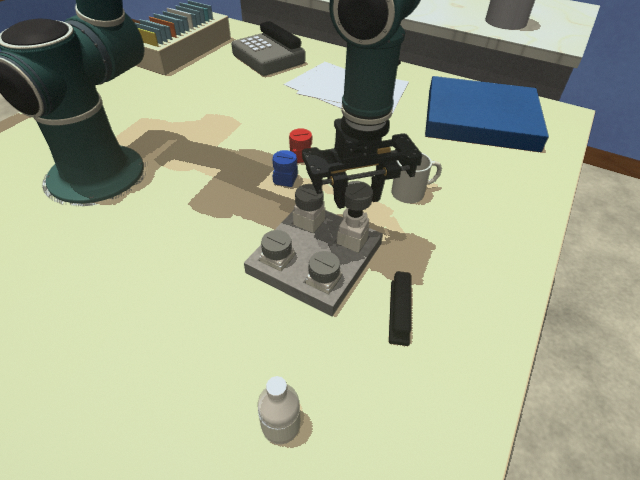

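The four jars stand in the rack. The mug (410,178), bottle (278,410) and stapler (400,308) are where they began, and the cap hangs over the neck at (357,195). I'm handing in the job.

```bash
python3 -c "
from station import finish_job;print(finish_job())"
```

```text
the job is handed in; nothing more can be done
None
```

The job is handed in. Both stray jars are seated in their proper rows, and the gripper holds the tall jar's cap level over the mouth. It took about 34 s of the 67 s allowed.

**Placing the jars:** I lifted both jars by their caps and lowered them until the floor pushed back with about 11 N. After placing, the tall jar's cap top measured 104.6 mm above the desk, against 105 expected. The short jar bottomed out 8 mm above where it stood on the desk, which is the pocket floor height.

**First unscrewing attempt failed:** I gripped the cap too low, and the finger tips caught the corners of the square body. Forces rose to about 22 N, and the jar tilted a few degrees in its pocket with the cap part turned. I released it, and a picture showed it standing upright in the pocket again. I then regripped about 7 mm higher and turned in small steps. The disc's upward push (about 9 N) showed when the cap came free, and it lifted off with no load.

**Last checks:**
- **Cap height:** the lower rim is about 31 mm above the neck going by the arm's position, and about 34 mm going by the camera. The two disagree by 3 mm, but both are within 20 to 40 mm.
- **Jars and bystanders:** in the last picture all four jars look seated, and the mug, gel bottle and stapler look where they began.
- **Not measured again:** I judged the tall jar's seating after the failed attempt, and the bystanders' positions, only by eye from the last scene picture.

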